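Lock the push-and-turn safety cap on the reagent jar

ROBOT

A 6-joint arm with a two-finger parallel gripper is mounted at the origin on a cart in front of the work surface, level with it; the furniture and walls round the work are solid. World frame = base frame: x ahead of the robot, y to its left, z up, the work surface at z = 0. Lengths are in m, angles in rad, forces in N, time in s.
With the tool pointing down it reaches from about 0.325 to 0.9 m from the base axis. Payload 6.1 kg.
Tool frame: the origin (TCP) lies on the centre line of the jaws, within the pads' length; the fingertips stand ahead of it and the grasp point (between the pads) lies 11 mm behind it (tip_extent is the z of the fingertips in the tool frame, in m); z points along the fingers, y is the direction in which the jaws open and shut (so a half turn about z gives the same grasp; the last joint's range is limited). The gripper opens to 87 mm and grips with 3 to 60 N. Pads are 19 mm wide; open, the fingers measure 117 mm over their backs; the gripper's body (75 mm by 190 mm) begins 51 mm behind the grasp point.
Start: joints at [-1.45, 0.22, 1.526, -0, 1.395, -0.126], TCP at [0.153, -0.606, 0.231] pointing down, gripper open.
Joint ranges: [-2.98, 2.98], [-0.91, 2.08], [0.09, 2.57], [-1.24, 4.39], [0.2, 2.65], [-2.68, 2.68]. Speed limits (rad/s): [2.57, 2.57, 3.01, 3.14, 3.14, 3.14].

INTERFACE

Orientations are given as a 3x3 rotation matrix whose columns are the frame's x, y, z axes.
In Python, from plant import state, grab_frame, camera_params, hand_in, outline_of, tip_extent gives the robot as it stands. The module is installed in compiled form; this text tells all that it offers.
- The arm moves only by the shell command python3 -m handwheel 'ROWS' [FORCE]. ROWS is JSON, a list of rows, each an object of numbers: "ax", "ay", "az": the turn, a rotation vector about the world's x, y, z in rad; "dx", "dy", "dz": the shift along the world's x, y, z in m; "hand": the closure, from 0 (fully open) to 1 (shut). A call has exactly 10 rows; each row shifts and turns the commanded pose from where the row before left it; what a row does not reach is not made up. A row lasts 1/12 s, in which the tool goes at most 41.7 mm and 7.16 degrees, less where a joint would pass 70% of its speed; a pose out of reach is approached as far as the arm can. A call with a gripper value outside its range is refused whole. The fingers move at their own pace and stop on an object; FORCE is the grip in N (left out, the last holds). Time passes only in rows, so rows that do not move let the fingers close, or fill a call up. It gives the time, the measured TCP pose, the force and the opening at its end, in the units of the state.
- state(): the state, without advancing time (a new reading comes with each control period).
- grab_frame(name): name is "side" or "top"; returns (picture, depth): 480x640x3 uint8, red, green, blue; 480x640 float32, m along the optical axis (not along the pixel's ray), 0 where there is no reading.
- camera_params(name): a dict with "mtx" (3x3 intrinsics, pixels), "dist_coeffs" ([k1, k2, p1, p2, k3] as OpenCV has them; the pictures are not rectified), "rvec" (rotation vector, rad) and "tvec" (3), from world to camera coordinates, as OpenCV has them. Camera axes: x right, y down, z forward; pixel columns grow to the right and rows downward; lengths in m; the calibration is good to about 2 mm. A picture is of the moment at which its call begins. camera_params takes no time and is no camera call.
- hand_in(): hands the job in, once; it reports no verdict.
Trained networks look in the newest picture that a camera, given by its name, has taken for a name from the list of things; names that differ only in an ending like _2 or _b are one class to them, and where a whole thing is asked for, a point or a joint stands for the part that bears it (a point fixed in the world has none). Each returns a list of dicts, best first, with "conf" (0 to 1); they miss things now and then, are a little off and sometimes report something else, mostly with a low value. They report only what shows in the picture. A call takes as long as a camera call. They do not tell look-alikes from the thing itself.
- outline_of(camera, query): "mask" (480x640 bool, what is visible of it) and "centre" ([column, row] in pixels, amid what is visible of it).
The state is a dict: "clock": time; "joints": joint angles; "dq": joint speeds; "tau": joint torques, N m; "ee_pos": TCP position; "tool_rot": TCP orientation; "force": force on the tool from outside, world axes, zero at the start; "moment": the same for the moment, N m; "width": finger opening in m.
Only numpy, scipy, OpenCV 4.12 (cv2) and the standard library are available. Lean on these libraries where they do the work, as an engineer would, in place of code of your own. Each camera call takes 0.05 s, during which the arm holds its last target.

TASK

Close the jar in the bench stand with its loose grey safety cap: set the cap over the neck, find by feel where its inner lugs pass between those of the neck, push it down against the sprung disc and turn it clockwise (seen from above) to the stop, so that when you let go it stays locked on, level and fully home. Do not force it: push with no more than about 20 N, stop turning as soon as you feel the stop, and leave the small things standing around where they are.

Things in the scene. Friction and masses are not known exactly. Their poses are not given: they have to be found in the camera images.
- cap: loose grey plastic safety cap, 0.08 kg, 64 mm in diameter, 50 mm tall, standing skirt down: a hollow skirt up to 22 mm height (inner diameter 56 mm, its roof inside at 18 mm) and on it a round fluted grip. Origin: centre of the skirt's lower edge, z up along the axis
- cap_deck (a point): on the cap's axis at 22 mm height, level with the skirt's flat top: a deck 12 mm wide round the grip that fingertips may push on. From it the round fluted grip, 40 mm in diameter, rises 28 mm
- cap_lugs (a point): on the cap's axis, 2 mm above its origin, level with the undersides of the six lugs inside the skirt: 60 degrees apart, the first on the cap's +x axis, 6 mm wide, 3.5 mm tall, reaching inwards to 23 mm radius
- jar_stand: aluminium stand fixed to the bench: plate 130 x 130 x 12 mm and a collar 86 mm in diameter up to 40 mm height, clamp screw on its -x side. It holds an amber glass jar, 75 mm in diameter, shoulder at 70 mm, rim at 98 mm height. Origin: centre of the plate's underside, z up. The jar is clamped hard at any angle: this pose does not tell where the neck's lugs stand
- mouth (a point): fixed point on the jar's axis at the height of the glass rim, 98 mm above the bench; neck 42 mm in diameter. Cap's origin against this point: unlocked on the disc -5 mm; lugs on lugs, blocked, -6 mm; pushed fully down in a gap -18 mm (its roof on the rim); locked -13.5 mm; hanging on the nibs, not yet locked, -15.5 mm
- neck_lugs (a point): fixed point on the jar's axis, level with the tops of the neck's six outer lugs: 60 degrees apart, 16 mm wide, to 26 mm radius, at unmeasured angles. The cap passes in about 12 of each 60 degrees. Held 16 to 18 mm down from the mouth it turns clockwise under small nibs, up to 45 degrees, to a solid stop (0.3 N m there is enough, over 0.8 forces it); let go, it springs up into pockets, locked
- disc_top (a point): fixed point on the jar's axis, 13 mm above the rim, where the top of the sprung white sealing disc (30 mm in diameter) stands at rest. Pushed down it takes 1.5 N at first and 1 N more for each mm: about 12 N with the cap just under the nibs, 14.5 N with its roof on the rim. It lifts an unlocked cap again
- small_bottle: small stoppered glass reagent bottle, 46 mm in diameter, 89 mm tall, bystander; origin: centre of its underside
- petri: flat glass Petri dish with lid, 95 mm in diameter, 16 mm tall, bystander; origin: centre of its underside
- small_beaker: small glass beaker standing upside down, about 61 mm wide, 69 mm tall, bystander; origin: centre of its underside
- black_stopper: black rubber stopper, 35 mm in diameter, 30 mm tall, bystander; origin: centre of its underside
Things that resemble listed ones, but are neither listed nor needed, are in the scene too. What is shaped like the cap but yellow is not meant.

How it is judged:
At the end, for the whole second after the job is handed in: The released cap is held locked in the pockets at rest: its origin 12.0 to 14.7 mm below the rim of the jar, within 3 mm of the jar's axis, tilted by less than 0.05 rad (horizontal distance between cap and mouth below 0.003 m and z of cap in the frame of mouth between -0.0147 and -0.012 m and angle between cap's own z axis and vertical below 0.05 rad and linear speed of cap below 0.01 m/s); the robot touches nothing.
It fails at once if the jar is forced: all contacts between cap and jar together, pushing and turning, pass 50 N (contact force between cap and jar_stand above 50 N).
It fails at once if the small bottle is moved by more than 30 mm (distance of small_bottle from where it was at the start of the episode above 0.03 m).
It fails at once if the Petri dish is moved by more than 30 mm (distance of petri from where it was at the start of the episode above 0.03 m).
It fails at once if the small beaker is moved by more than 30 mm (distance of small_beaker from where it was at the start of the episode above 0.03 m).
It fails at once if the stopper is moved by more than 30 mm (distance of black_stopper from where it was at the start of the episode above 0.03 m).
It also fails if it takes over 67 s, if anything falls off the work surface, if the arm or the gripper's body presses on something with over 40 N, if the wrist force passes 120 N, or if a joint passes its speed limit or range.

## Working session

There is one attempt and no reset: what is moved stays moved. The work goes in short steps, Python scripts to look and compute and a shell command to move; the robot and the scene stay as the last step left them, time stands still between calls to the robot, and variables do not carry over. Pictures are saved under pics/ and viewed, and the job is handed in when it is done.

```bash
mkdir -p pics
cat > h.py <<'E'
import numpy as np, cv2
from plant import *
def cam(n):
    p=camera_params(n); return np.array(p['mtx'],float),np.array(p['dist_coeffs'],float),cv2.Rodrigues(np.array(p['rvec'],float))[0],np.array(p['tvec'],float).ravel()
def w2p(n,P):
    p=camera_params(n); return cv2.projectPoints(np.array(P,float).reshape(-1,1,3),np.array(p['rvec'],float),np.array(p['tvec'],float),np.array(p['mtx'],float),np.array(p['dist_coeffs'],float))[0].reshape(-1,2)
def p2w(n,uv,d):
    K,D,R,t=cam(n); x=cv2.undistortPoints(np.array(uv,float).reshape(-1,1,2),K,D).reshape(-1,2)
    d=np.array(d,float).reshape(-1,1); C=np.hstack([x*d,d]); return (C-t)@R
def cloud(n,mask,depth):
    v,u=np.nonzero(mask&(depth>0)); return p2w(n,np.c_[u,v],depth[v,u])
E
python3 - <<'E'
from h import *
s=state(); print({k:np.round(v,3).tolist() for k,v in s.items()}, tip_extent)
for n in("side","top"):
    im,d=grab_frame(n); cv2.imwrite(f'pics/{n}0.png',im[...,::-1]); np.save(f'{n}0.npy',d)
    K,D,R,t=cam(n); print(n,-R.T@t, R[2])
E
```

```text
{'clock': 0.0, 'joints': [-1.45, 0.221, 1.528, -0.0, 1.395, -0.126], 'dq': [-0.0, 0.0, -0.0, -0.002, -0.0, 0.001], 'tau': [-0.0, -49.461, -38.738, 0.07, 0.057, -0.0], 'ee_pos': [0.153, -0.605, 0.229], 'tool_rot': [[0.97, 0.244, -0.0], [0.244, -0.97, 0.002], [0.0, -0.002, -1.0]], 'force': [0.255, 0.059, -0.385], 'moment': [0.012, 0.013, 0.023], 'width': 0.087} 0.008
side [0.11179484 0.78935426 0.81879931] [ 0.3773061  -0.68279361 -0.62564605]
top [0.37763677 0.02390376 1.44107873] [ 0.12069336 -0.01939399 -0.99250037]
```

View pics/side0.png

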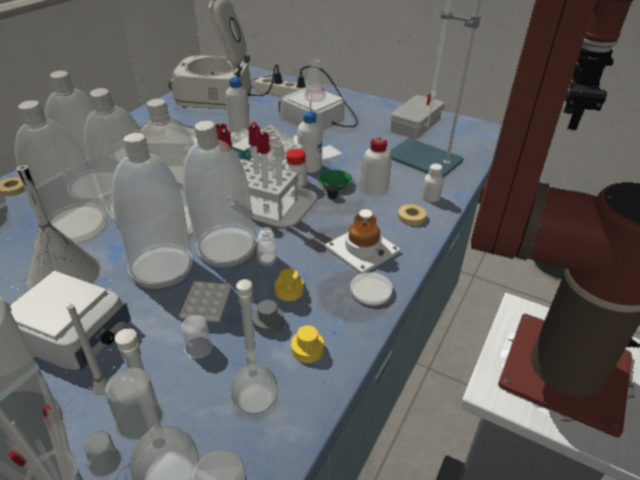

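View pics/top0.png

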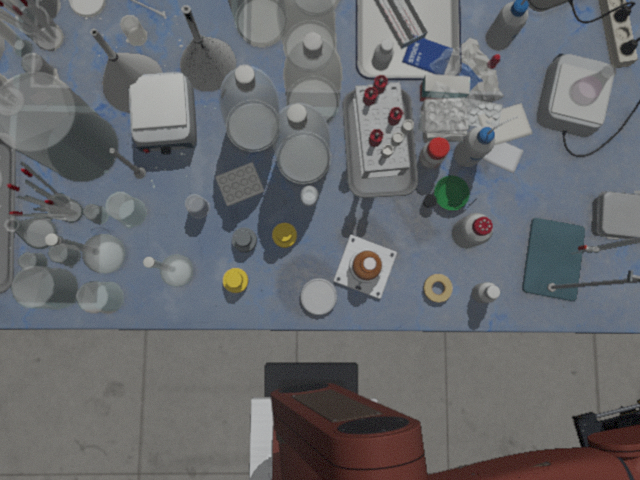

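Run:
```python
from h import *
ims={}
for n in("side","top"):
    im,d=grab_frame(n)
    for q in("cap","jar_stand","small_bottle","petri","small_beaker","black_stopper"):
        for o in outline_of(n,q):
            P=cloud(n,o['mask'],d)
            if len(P): print(n,q,round(o['conf'],2),np.round(o['centre']),o['mask'].sum(),'med',np.round(np.median(P,0),3),'lo',np.round(np.percentile(P,2,0),3),'hi',np.round(np.percentile(P,98,0),3))
print(state()['clock'])
```

```text
side cap 0.92 [286. 284.] 758 med [0.559 0.096 0.024] lo [0.536 0.056 0.001] hi [0.594 0.115 0.052]
side cap 0.64 [270. 318.] 884 med [0.546 0.198 0.024] lo [0.523 0.157 0.001] hi [0.585 0.218 0.053]
side cap 0.6 [308. 346.] 930 med [0.442 0.218 0.025] lo [0.418 0.184 0.005] hi [0.476 0.237 0.053]
side jar_stand 0.92 [360. 247.] 2404 med [ 0.474 -0.102  0.025] lo [ 0.415 -0.168  0.004] hi [ 0.554 -0.054  0.111]
side small_bottle 0.62 [268. 249.] 668 med [0.657 0.033 0.053] lo [0.643 0.008 0.001] hi [0.683 0.044 0.091]
side petri 0.82 [370. 288.] 1127 med [0.406 0.001 0.017] lo [ 0.364 -0.046  0.007] hi [0.45  0.039 0.02 ]
side small_beaker 0.64 [193. 339.] 1036 med [0.625 0.318 0.052] lo [0.612 0.288 0.003] hi [0.655 0.332 0.072]
side black_stopper 0.69 [330. 190.] 126 med [ 0.656 -0.283  0.026] lo [ 0.644 -0.304  0.003] hi [ 0.67  -0.276  0.033]
side black_stopper 0.68 [372. 290.] 1109 med [0.405 0.001 0.017] lo [ 0.364 -0.045  0.007] hi [0.449 0.039 0.02 ]
top cap 0.92 [234. 279.] 502 med [0.446 0.201 0.026] lo [0.419 0.176 0.01 ] hi [0.475 0.232 0.054]
top cap 0.7 [318. 295.] 1074
[... 244 characters left out ...]
0.155 -0.002] hi [0.579 0.218 0.055]
top jar_stand 0.64 [360. 267.] 2533 med [ 0.483 -0.123  0.015] lo [ 0.417 -0.197  0.005] hi [ 0.554 -0.059  0.111]
top small_bottle 0.78 [310. 197.] 294 med [0.656 0.018 0.073] lo [ 0.642 -0.003  0.011] hi [0.679 0.038 0.092]
top petri 0.95 [316. 298.] 1099 med [ 0.408 -0.008  0.016] lo [ 0.365 -0.049  0.001] hi [0.449 0.036 0.022]
top petri 0.74 [362. 269.] 2514 med [ 0.482 -0.122  0.015] lo [ 0.417 -0.196  0.005] hi [ 0.554 -0.059  0.111]
top petri 0.31 [197. 206.] 486 med [0.631 0.301 0.065] lo [ 0.611  0.281 -0.003] hi [0.666 0.335 0.074]
top small_beaker 0.59 [195. 206.] 467 med [0.631 0.3   0.066] lo [ 0.611  0.281 -0.001] hi [0.659 0.327 0.074]
0.8
```

```bash
cat >> h.py <<'E'
def ray(n,uv,z):
    K,D,R,t=cam(n); x=cv2.undistortPoints(np.array(uv,float).reshape(-1,1,2),K,D).reshape(-1,2)
    C=-R.T@t; d=np.c_[x,np.ones(len(x))]@R; return C+d*((z-C[2])/d[:,2])[:,None]
E
python3 - <<'E'
from h import *
for n in("side","top"):
    d=np.load(f'{n}0.npy'); im=cv2.imread(f'pics/{n}0.png')
    v,u=np.mgrid[0:480,0:640]; uv=np.c_[u.ravel(),v.ravel()]
    P=p2w(n,uv,d.ravel()); P[d.ravel()<=0]=9
    for nm,c,r,lo,hi,z in(("cap",(0.549,0.186),.04,.044,.06,.05),("yel",(0.565,0.084),.04,.044,.06,.05),("disc",(0.483,-0.123),.025,.105,.13,.111),("petri",(0.407,-0.005),.06,.01,.03,.016)):
        m=(np.hypot(P[:,0]-c[0],P[:,1]-c[1])<r)&(P[:,2]>lo)&(P[:,2]<hi)
        Q=ray(n,uv[m],z); (cx,cy),rr=cv2.minEnclosingCircle(Q[:,:2].astype(np.float32))
        print(n,nm,m.sum(),'mean',Q.mean(0).round(4),'box',Q.min(0).round(4),Q.max(0).round(4),'circ',round(cx,4),round(cy,4),round(rr,4),'zmed',np.median(P[m,2]).round(4))
    im2=im[170:370,180:420] if n=="side" else im[160:340,140:420]
    cv2.imwrite(f'pics/{n}crop.png',cv2.resize(im2,None,fx=2.8,fy=2.8,interpolation=cv2.INTER_CUBIC))
E
```

```text
side cap 259 mean [0.5523 0.1882 0.05  ] box [0.5312 0.1669 0.05  ] [0.5731 0.2094 0.05  ] circ 0.5515 0.1881 0.0228 zmed 0.0505
side yel 219 mean [0.5655 0.0856 0.05  ] box [0.5434 0.0633 0.05  ] [0.5864 0.1075 0.05  ] circ 0.5658 0.0862 0.0232 zmed 0.0501
side disc 95 mean [ 0.4869 -0.1243  0.111 ] box [ 0.4719 -0.1411  0.111 ] [ 0.502  -0.1069  0.111 ] circ 0.4877 -0.124 0.0173 zmed 0.1109
side petri 1075 mean [ 0.4073 -0.0031  0.016 ] box [ 0.3599 -0.0527  0.016 ] [0.4552 0.0462 0.016 ] circ 0.411 -0.0054 0.0532 zmed 0.0169
top cap 197 mean [0.5522 0.1847 0.05  ] box [0.5336 0.1651 0.05  ] [0.5718 0.203  0.05  ] circ 0.5517 0.1844 0.0205 zmed 0.0493
top yel 191 mean [0.565  0.0812 0.05  ] box [0.5448 0.0621 0.05  ] [0.5831 0.1001 0.05  ] circ 0.5649 0.0815 0.0202 zmed 0.0498
top disc 115 mean [ 0.486  -0.1281  0.111 ] box [ 0.4718 -0.1425  0.111 ] [ 0.5007 -0.1136  0.111 ] circ 0.4862 -0.1281 0.0148 zmed 0.1117
top petri 1021 mean [ 0.4081 -0.0076  0.016 ] box [ 0.3626 -0.054   0.016 ] [0.4542 0.0381 0.016 ] circ 0.4122 -0.0107 0.0515 zmed 0.0162
```

```bash
python3 -m handwheel '[{"dx":0.018,"dy":0.036,"az":0.12,"hand":0},{"dx":0.018,"dy":0.036,"az":0.12,"hand":0},{"dx":0.018,"dy":0.036,"az":0.12,"hand":0},{"dx":0.018,"dy":0.036,"az":0.12,"hand":0},{"dx":0.018,"dy":0.036,"az":0.12,"hand":0},{"dx":0.018,"dy":0.036,"az":0.12,"hand":0},{"dx":0.018,"dy":0.036,"az":0.12,"hand":0},{"dx":0.018,"dy":0.036,"az":0.12,"hand":0},{"dx":0.018,"dy":0.036,"az":0.12,"hand":0},{"dx":0.018,"dy":0.036,"az":0.12,"hand":0}]' 40
```

```text
invalid input at $[0]: expected keys ax, ay, az, dx, dy, dz, hand
```

View pics/sidecrop.png

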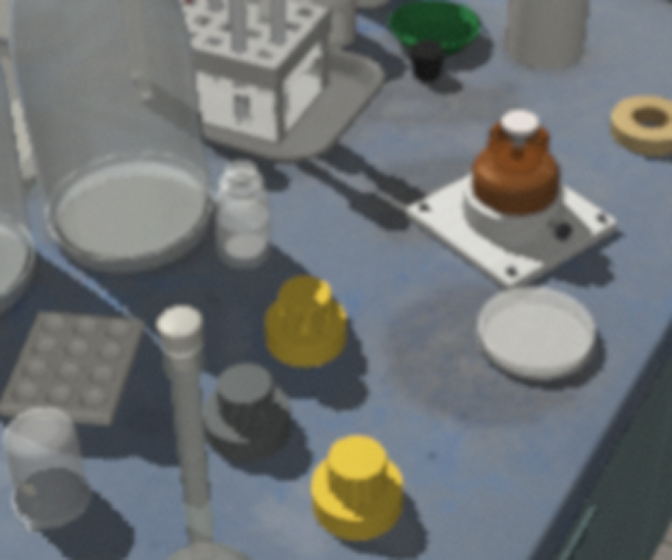

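View pics/topcrop.png

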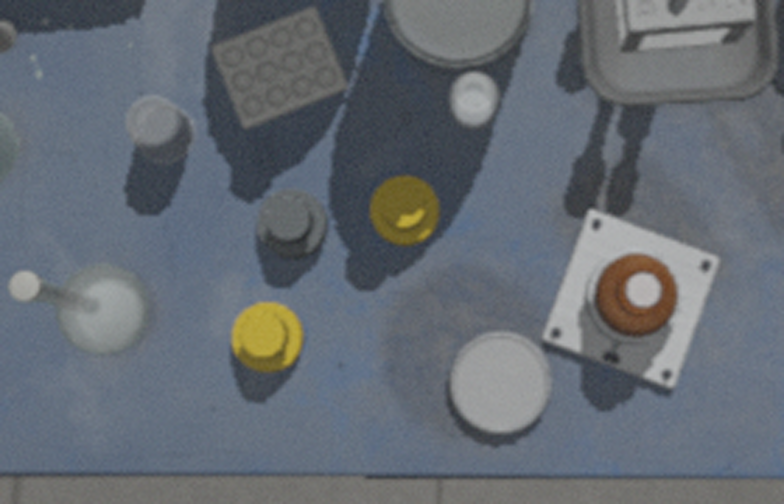

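The pictures show the grey cap at side (270,318) and top (242,242), with yellow look-alikes at side (288,285) and (308,346). The amber jar in its stand is at side (365,235), with the white disc at (366,215). A tall flask neck stands at side (247,290), so I'll check its position before moving.

Run:
```python
from h import *
for n,pts in(("side",[(244,287),(248,330),(255,390)]),("top",[(150,263),(177,270),(175,267)])):
    d=np.load(f'{n}0.npy')
    for u,v in pts:
        print(n,u,v,p2w(n,[(u,v)],[d[v,u]]).round(3), d[v,u])
# height map of region around for obstacles, top cam
d=np.load('top0.npy'); v,u=np.mgrid[0:480,0:640]
P=p2w('top',np.c_[u.ravel(),v.ravel()],d.ravel())[d.ravel()>0]
d=np.load('side0.npy'); P=np.vstack([P,p2w('side',np.c_[u.ravel(),v.ravel()],d.ravel())[d.ravel()>0]])
xs=np.arange(.3,.8,.04); ys=np.arange(.42,-.42,-.04)
print('     ',(xs+.02).round(2))
for y in ys:
    print(round(y-.02,2),[int(1000*np.max(P[(P[:,0]>=x)&(P[:,0]<x+.04)&(P[:,1]>=y-.04)&(P[:,1]<y)][:,2],initial=0)) for x in xs])
```

```text
side 244 287 [[0.467 0.356 0.288]] 0.76134676
side 248 330 [[0.467 0.356 0.196]] 0.81967705
side 255 390 [[0.452 0.372 0.071]] 0.88184106
top 150 263 [[0.468 0.346 0.287]] 1.1504452
top 177 270 [[0.467 0.337 0.081]] 1.3541386
top 175 267 [[0.475 0.343 0.08 ]] 1.3567908
      [0.32 0.36 0.4  0.44 0.48 0.52 0.56 0.6  0.64 0.68 0.72 0.76 0.8 ]
0.4 [6, 8, 7, 69, 72, 9, 8, 7, 7, 7, 9, 49, 82]
0.36 [9, 9, 7, 287, 292, 69, 9, 8, 9, 6, 7, 37, 82]
0.32 [6, 11, 8, 79, 288, 66, 7, 73, 77, 67, 8, 7, 80]
0.28 [7, 8, 8, 9, 8, 8, 7, 73, 75, 12, 15, 9, 7]
0.24 [10, 7, 17, 53, 50, 9, 9, 8, 16, 17, 16, 8, 198]
0.2 [6, 7, 25, 57, 57, 55, 55, 25, 17, 20, 18, 16, 272]
0.16 [8, 13, 9, 24, 24, 54, 57, 26, 9, 18, 18, 15, 280]
0.12 [6, 7, 7, 9, 6, 24, 53, 24, 7, 10, 201, 248, 271]
0.08 [6, 9, 9, 7, 9, 29, 56, 54, 8, 9, 275, 333, 334]
0.04 [7, 20, 23, 21, 8, 6, 28, 22, 95, 94, 283, 336, 336]
0.0 [6, 24, 24, 23, 7, 6, 7, 6, 93, 96, 271, 287, 285]
-0.04 [6, 22, 26, 23, 16, 8, 10, 8, 9, 8, 162, 224, 225]
-0.08 [7, 6, 8, 44, 95, 68, 19, 8, 7, 25, 29, 26, 28]
-0.12 [7, 9, 15, 74, 116, 114, 18, 11, 9, 28, 94, 245, 237]
-0.16 [6, 7, 19, 76, 116, 94, 15, 7, 8, 27, 207, 236, 232]
-0.2 [8, 9, 7, 14, 18, 18, 9, 8, 8, 25, 95, 208, 219]
-0.24 [7, 6, 9, 7, 8, 8, 6, 11, 8, 28, 92, 93, 204]
-0.28 [6, 8, 24, 28, 20, 8, 8, 8, 36, 39, 26, 103, 102]
-0.32 [9, 8, 24, 25, 23, 8, 11, 10, 36, 36, 27, 104, 107]
-0.36 [7, 9, 20, 24, 7, 98, 154, 154, 27, 12, 26, 145, 171]
-0.4 [8, 10, 102, 102, 8, 112, 159, 159, 24, 28, 26, 178, 222]
```

```bash
python3 -m handwheel '[{"dx":0.018,"dy":0.036,"dz":0,"ax":0,"ay":0,"az":0.12,"hand":0},{"dx":0.018,"dy":0.036,"dz":0,"ax":0,"ay":0,"az":0.12,"hand":0},{"dx":0.018,"dy":0.036,"dz":0,"ax":0,"ay":0,"az":0.12,"hand":0},{"dx":0.018,"dy":0.036,"dz":0,"ax":0,"ay":0,"az":0.12,"hand":0},{"dx":0.018,"dy":0.036,"dz":0,"ax":0,"ay":0,"az":0.12,"hand":0},{"dx":0.018,"dy":0.036,"dz":0,"ax":0,"ay":0,"az":0.12,"hand":0},{"dx":0.018,"dy":0.036,"dz":0,"ax":0,"ay":0,"az":0.12,"hand":0},{"dx":0.018,"dy":0.036,"dz":0,"ax":0,"ay":0,"az":0.12,"hand":0},{"dx":0.018,"dy":0.036,"dz":0,"ax":0,"ay":0,"az":0.12,"hand":0},{"dx":0.018,"dy":0.036,"dz":0,"ax":0,"ay":0,"az":0.12,"hand":0}]' 40
```

```text
clock: 1.63
ee_pos: [0.3331, -0.2444, 0.2309]
tool_rot: [[0.118, 0.993, 0.001], [0.993, -0.118, -0.001], [-0.001, 0.001, -1.0]]
force: [1.0, -0.4, -0.6]
width: 0.0872
```

```bash
python3 -m handwheel '[{"dx":0.018,"dy":0.036,"dz":0,"ax":0,"ay":0,"az":0.09,"hand":0},{"dx":0.018,"dy":0.036,"dz":0,"ax":0,"ay":0,"az":0.09,"hand":0},{"dx":0.018,"dy":0.036,"dz":0,"ax":0,"ay":0,"az":0.09,"hand":0},{"dx":0.018,"dy":0.036,"dz":0,"ax":0,"ay":0,"az":0.09,"hand":0},{"dx":0.018,"dy":0.036,"dz":0,"ax":0,"ay":0,"az":0.09,"hand":0},{"dx":0.018,"dy":0.036,"dz":0,"ax":0,"ay":0,"az":0.09,"hand":0},{"dx":0.018,"dy":0.036,"dz":0,"ax":0,"ay":0,"az":0.09,"hand":0},{"dx":0.018,"dy":0.036,"dz":0,"ax":0,"ay":0,"az":0.09,"hand":0},{"dx":0.018,"dy":0.036,"dz":0,"ax":0,"ay":0,"az":0.09,"hand":0},{"dx":0.018,"dy":0.036,"dz":0,"ax":0,"ay":0,"az":0.09,"hand":0}]' 40
```

```text
clock: 2.47
ee_pos: [0.5133, 0.1162, 0.2308]
tool_rot: [[-0.704, 0.71, 0.001], [0.71, 0.704, -0.0], [-0.001, 0.001, -1.0]]
force: [0.7, -1.2, -0.6]
width: 0.0872
```

```bash
python3 -m handwheel '[{"dx":0.0195,"dy":0.035,"dz":0,"ax":0,"ay":0,"az":0,"hand":0},{"dx":0.0195,"dy":0.035,"dz":0,"ax":0,"ay":0,"az":0,"hand":0},{"dx":0,"dy":0,"dz":-0.02,"ax":0,"ay":0,"az":0,"hand":0},{"dx":0,"dy":0,"dz":-0.025,"ax":0,"ay":0,"az":0,"hand":0},{"dx":0,"dy":0,"dz":-0.025,"ax":0,"ay":0,"az":0,"hand":0},{"dx":0,"dy":0,"dz":-0.025,"ax":0,"ay":0,"az":0,"hand":0},{"dx":0,"dy":0,"dz":-0.02,"ax":0,"ay":0,"az":0,"hand":0},{"dx":0,"dy":0,"dz":-0.015,"ax":0,"ay":0,"az":0,"hand":0},{"dx":0,"dy":0,"dz":-0.01,"ax":0,"ay":0,"az":0,"hand":0},{"dx":0,"dy":0,"dz":0,"ax":0,"ay":0,"az":0,"hand":0}]' 40
python3 - <<'E'
from h import *
for n in("side","top"):
    im,d=grab_frame(n); c=im[200:400,180:400] if n=="side" else im[160:330,160:380]
    cv2.imwrite(f'pics/{n}1.png',cv2.resize(c,None,fx=2.6,fy=2.6,interpolation=cv2.INTER_CUBIC)[...,::-1])
E
```

```text
clock: 3.3
ee_pos: [0.5499, 0.1836, 0.088]
tool_rot: [[-0.7, 0.714, -0.004], [0.714, 0.7, -0.001], [0.002, -0.004, -1.0]]
force: [-0.4, 0.9, -0.0]
width: 0.0869
```

View pics/side1.png

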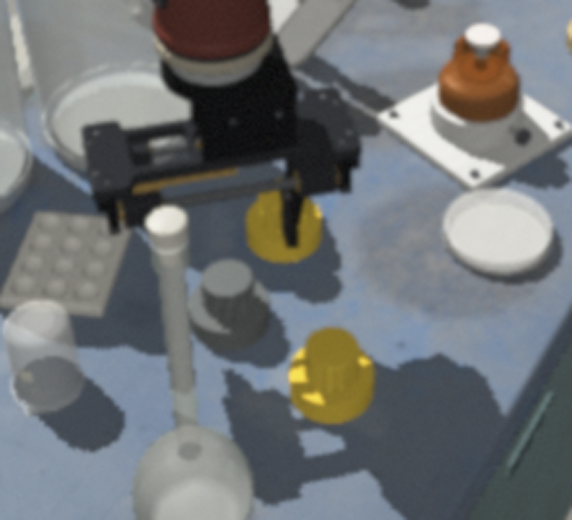

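View pics/top1.png

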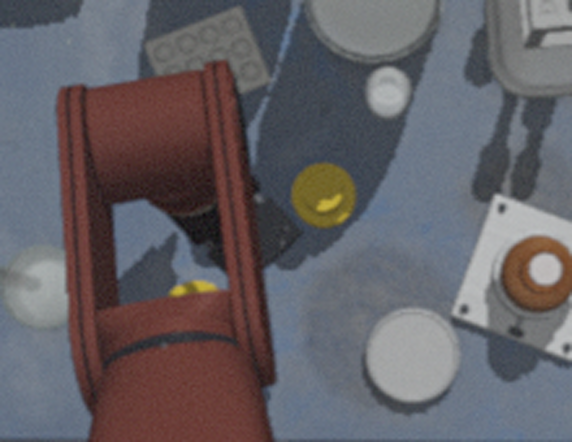

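```bash
python3 -c "
from h import *
s=state();print(s['ee_pos'],s['joints'])"; python3 -m handwheel '[{"dx":0,"dy":0,"dz":-0.01,"ax":0,"ay":0,"az":0,"hand":0},{"dx":0,"dy":0,"dz":-0.01,"ax":0,"ay":0,"az":0,"hand":0},{"dx":0,"dy":0,"dz":-0.01,"ax":0,"ay":0,"az":0,"hand":0},{"dx":0,"dy":0,"dz":-0.01,"ax":0,"ay":0,"az":0,"hand":0},{"dx":0,"dy":0,"dz":-0.01,"ax":0,"ay":0,"az":0,"hand":0},{"dx":0,"dy":0,"dz":-0.004,"ax":0,"ay":0,"az":0,"hand":0},{"dx":0,"dy":0,"dz":0,"ax":0,"ay":0,"az":0,"hand":0},{"dx":0,"dy":0,"dz":0,"ax":0,"ay":0,"az":0,"hand":0},{"dx":0,"dy":0,"dz":0,"ax":0,"ay":0,"az":0,"hand":0},{"dx":0,"dy":0,"dz":0,"ax":0,"ay":0,"az":0,"hand":0}]' 40
```

```text
[0.55190944 0.18395573 0.0909254 ] [ 1.86191536e-01  2.57609634e-01  1.75918726e+00  2.70184417e-05
  1.12467554e+00 -5.89720972e-01]
clock: 4.23
ee_pos: [0.5523, 0.1841, 0.0372]
tool_rot: [[-0.7, 0.714, 0.001], [0.714, 0.7, 0.0], [-0.001, 0.001, -1.0]]
force: [0.2, 0.1, -1.1]
width: 0.0874
```

```bash
python3 -m handwheel '[{"dx":0,"dy":0.001,"dz":-0.003,"ax":0,"ay":0,"az":0,"hand":0},{"dx":0,"dy":0,"dz":-0.002,"ax":0,"ay":0,"az":0,"hand":0},{"dx":0,"dy":0,"dz":0,"ax":0,"ay":0,"az":0,"hand":0.3},{"dx":0,"dy":0,"dz":0,"ax":0,"ay":0,"az":0,"hand":0.5},{"dx":0,"dy":0,"dz":0,"ax":0,"ay":0,"az":0,"hand":0.7},{"dx":0,"dy":0,"dz":0,"ax":0,"ay":0,"az":0,"hand":1},{"dx":0,"dy":0,"dz":0,"ax":0,"ay":0,"az":0,"hand":1},{"dx":0,"dy":0,"dz":0,"ax":0,"ay":0,"az":0,"hand":1},{"dx":0,"dy":0,"dz":0,"ax":0,"ay":0,"az":0,"hand":1},{"dx":0,"dy":0,"dz":0,"ax":0,"ay":0,"az":0,"hand":1}]' 40
```

```text
clock: 5.07
ee_pos: [0.5517, 0.1849, 0.0316]
tool_rot: [[-0.7, 0.714, 0.0], [0.714, 0.7, 0.0], [-0.0, 0.0, -1.0]]
force: [0.2, 0.3, 0.1]
width: 0.042
```

```bash
python3 -m handwheel '[{"dx":0,"dy":0,"dz":0,"ax":0,"ay":0,"az":0,"hand":1},{"dx":0,"dy":0,"dz":0,"ax":0,"ay":0,"az":0,"hand":1},{"dx":0,"dy":0,"dz":0.005,"ax":0,"ay":0,"az":0,"hand":1},{"dx":0,"dy":0,"dz":0.01,"ax":0,"ay":0,"az":0,"hand":1},{"dx":0,"dy":0,"dz":0.02,"ax":0,"ay":0,"az":0,"hand":1},{"dx":0,"dy":0,"dz":0.03,"ax":0,"ay":0,"az":0,"hand":1},{"dx":0,"dy":0,"dz":0.03,"ax":0,"ay":0,"az":0,"hand":1},{"dx":0,"dy":0,"dz":0.03,"ax":0,"ay":0,"az":0,"hand":1},{"dx":0,"dy":0,"dz":0.02,"ax":0,"ay":0,"az":0,"hand":1},{"dx":0,"dy":0,"dz":0.01,"ax":0,"ay":0,"az":0,"hand":1}]' 40
```

```text
clock: 5.9
ee_pos: [0.5536, 0.1854, 0.1915]
tool_rot: [[-0.7, 0.714, 0.006], [0.714, 0.701, 0.001], [-0.004, 0.005, -1.0]]
force: [0.8, 0.1, -0.3]
width: 0.0391
```

```bash
python3 -m handwheel '[{"dx":-0.007,"dy":-0.035,"dz":0,"ax":0,"ay":0,"az":0,"hand":1},{"dx":-0.008,"dy":-0.038,"dz":0,"ax":0,"ay":0,"az":0,"hand":1},{"dx":-0.008,"dy":-0.038,"dz":0,"ax":0,"ay":0,"az":0,"hand":1},{"dx":-0.008,"dy":-0.038,"dz":0,"ax":0,"ay":0,"az":0,"hand":1},{"dx":-0.008,"dy":-0.038,"dz":0,"ax":0,"ay":0,"az":0,"hand":1},{"dx":-0.008,"dy":-0.038,"dz":0,"ax":0,"ay":0,"az":0,"hand":1},{"dx":-0.007,"dy":-0.036,"dz":0,"ax":0,"ay":0,"az":0,"hand":1},{"dx":-0.007,"dy":-0.034,"dz":0,"ax":0,"ay":0,"az":0,"hand":1},{"dx":-0.005,"dy":-0.018,"dz":0,"ax":0,"ay":0,"az":0,"hand":1},{"dx":0,"dy":0,"dz":0,"ax":0,"ay":0,"az":0,"hand":1}]' 40
python3 - <<'E'
from h import *
for n in("side","top"):
    im,d=grab_frame(n); cv2.imwrite(f'pics/{n}2f.png',im[...,::-1]);np.save(f'{n}2.npy',d); c=im[140:300,260:460] if n=="side" else im[200:320,280:440]
    cv2.imwrite(f'pics/{n}2.png',cv2.resize(c,None,fx=3.7,fy=3.7,interpolation=cv2.INTER_CUBIC)[...,::-1])
s=state();print(s['ee_pos'],s['joints'],s['force'],s['moment'])
E
```

```text
clock: 6.73
ee_pos: [0.4844, -0.1315, 0.1862]
tool_rot: [[-0.697, 0.717, -0.001], [0.717, 0.697, -0.001], [-0.0, -0.002, -1.0]]
force: [-0.6, 1.5, -1.4]
width: 0.0391
[ 0.48516858 -0.12836581  0.18619084] [-4.16229812e-01 -3.88959826e-02  1.88933430e+00  4.81893888e-04
  1.29208263e+00 -1.19019083e+00] [ 0.65914655  1.14202542 -1.38883274] [ 0.04346983 -0.11458634  0.03978779]
```

View pics/side2.png

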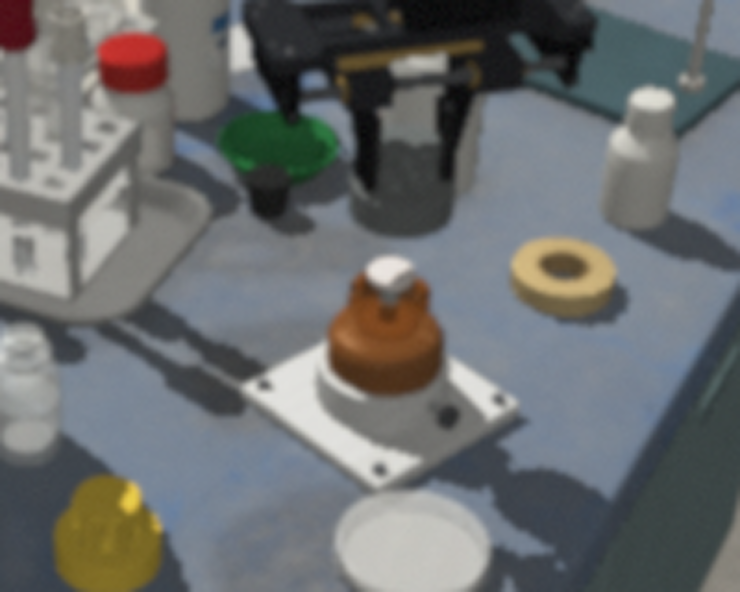

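View pics/top2.png

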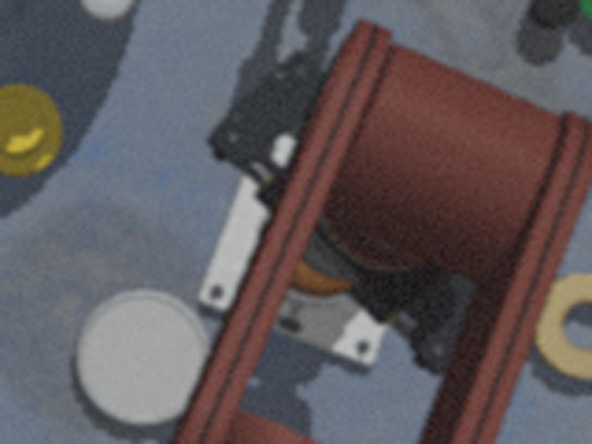

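Run:
```python
from h import *
from scipy.optimize import least_squares
d=np.load('side2.npy'); v,u=np.mgrid[0:480,0:640]
P=p2w('side',np.c_[u.ravel(),v.ravel()],d.ravel()); P[d.ravel()<=0]=9
def fit(c,r,lo,hi,R):
    m=(np.hypot(P[:,0]-c[0],P[:,1]-c[1])<r)&(P[:,2]>lo)&(P[:,2]<hi); Q=P[m]
    f=least_squares(lambda x:np.hypot(Q[:,0]-x[0],Q[:,1]-x[1])-R,c,loss='soft_l1',f_scale=.001)
    g=least_squares(lambda x:np.hypot(Q[:,0]-x[0],Q[:,1]-x[1])-x[2],[*c,R],loss='soft_l1',f_scale=.001)
    return m.sum(),f.x.round(4),g.x.round(4),np.std(f.fun).round(4)
print('collar',fit((.4865,-.125),.05,.016,.037,.043))
print('jar',fit((.4865,-.125),.045,.045,.066,.0375))
for lo,hi in((.15,.178),(.156,.165),(.165,.174)): print('skirt',lo,fit((.485,-.128),.038,lo,hi,.032))
m=(np.hypot(P[:,0]-.485,P[:,1]+.128)<.04)&(P[:,2]>.13)
print(np.histogram(P[m,2],np.arange(.13,.24,.005)))
# neck lugs
m=(np.hypot(P[:,0]-.4865,P[:,1]+.126)<.033)&(P[:,2]>.075)&(P[:,2]<.105)
q=P[m]; 
for k in np.argsort(q[:,2])[::-1][::2]: print((1000*q[k]).round(0), round(float(np.hypot(q[k,0]-.4865,q[k,1]+.125)*1000),1), round(float(np.degrees(np.arctan2(q[k,1]+.125,q[k,0]-.4865)))))
```

```text
collar (np.int64(239), array([ 0.4882, -0.1277]), array([ 0.4881, -0.1274,  0.0427]), np.float64(0.0019))
jar (np.int64(286), array([ 0.4884, -0.1283]), array([ 0.4876, -0.1264,  0.0358]), np.float64(0.0028))
skirt 0.15 (np.int64(299), array([ 0.488 , -0.1309]), array([ 0.4873, -0.1292,  0.0305]), np.float64(0.0034))
skirt 0.156 (np.int64(87), array([ 0.4874, -0.1306]), array([ 0.487 , -0.1296,  0.0311]), np.float64(0.0013))
skirt 0.165 (np.int64(98), array([ 0.4875, -0.1303]), array([ 0.4871, -0.1295,  0.0312]), np.float64(0.0017))
(array([  0,   0,   0,   0,   4,  45,  46,  58,  56, 141,  43,  60,  57,
        55, 105, 110,  28,  35,  38,  39,  32]), array([0.13 , 0.135, 0.14 , 0.145, 0.15 , 0.155, 0.16 , 0.165, 0.17 ,
       0.175, 0.18 , 0.185, 0.19 , 0.195, 0.2  , 0.205, 0.21 , 0.215,
       0.22 , 0.225, 0.23 , 0.235]))
[ 485. -117.  105.] 8.2 99
[ 483. -119.  101.] 6.7 118
[ 471. -137.  100.] 19.3 -142
[ 493. -107.  100.] 19.4 72
[ 469. -125.  100.] 18.0 -179
[ 469. -121.  100.] 18.0 167
[ 470. -134.  100.] 18.9 -151
[ 470. -117.   99.] 18.6 155
[ 506. -119.   99.] 20.5 18
[ 4
[... 2877 characters left out ...]
18.0 73
[ 468. -127.   82.] 18.9 -174
[ 477. -109.   82.] 18.9 120
[ 483. -143.   81.] 18.1 -103
[ 472. -109.   81.] 21.7 132
[ 484. -107.   80.] 17.9 99
[ 501. -111.   80.] 20.2 45
[ 503. -142.   80.] 23.2 -46
[ 474. -114.   80.] 16.9 138
[ 480. -110.   79.] 15.9 114
[ 477. -108.   79.] 19.5 121
[ 511. -115.   79.] 26.1 21
[ 494. -108.   79.] 18.9 66
[ 473. -116.   79.] 16.5 148
[ 483. -106.   78.] 19.5 100
[ 477. -114.   78.] 14.5 132
[ 504. -139.   78.] 22.7 -39
[ 467. -125.   78.] 19.9 -179
[ 475. -112.   78.] 17.4 130
[ 482. -109.   77.] 16.6 106
[ 472. -116.   76.] 17.1 147
[ 475. -110.   76.] 18.9 129
[ 496. -107.   76.] 20.4 62
[ 502. -140.   75.] 21.4 -45
[ 494. -109.   75.] 18.0 64
```

Run:
```python
from h import *
from scipy.optimize import least_squares
im,d=grab_frame('side'); cv2.imwrite('pics/side3f.png',im[...,::-1]); np.save('side3.npy',d)
s=state(); e=s['ee_pos']; print(e)
v,u=np.mgrid[0:480,0:640]
P=p2w('side',np.c_[u.ravel(),v.ravel()],d.ravel()); P[d.ravel()<=0]=9
def fit(c,r,lo,hi,R):
    m=(np.hypot(P[:,0]-c[0],P[:,1]-c[1])<r)&(P[:,2]>lo)&(P[:,2]<hi); Q=P[m]
    f=least_squares(lambda x:np.hypot(Q[:,0]-x[0],Q[:,1]-x[1])-R,c,loss='soft_l1',f_scale=.001)
    return f.x.round(4)
print('collar',fit((.4865,-.125),.05,.016,.037,.043),'jar',fit((.4865,-.125),.045,.045,.066,.0375),'skirt',fit((.485,-.128),.038,.158,.172,.032))
S=4; x0,y0=310,130
def ov(cs,zc,name):
    big=cv2.resize(im[y0:y0+130,x0:x0+160],None,fx=S,fy=S,interpolation=cv2.INTER_CUBIC)[...,::-1].copy()
    a=np.linspace(0,2*np.pi,100)
    for (cx,cy),R,zs,col in cs:
        for z in zs:
            p=w2p('side',np.c_[cx+R*np.cos(a),cy+R*np.sin(a),0*a+z]); p=((p-[x0,y0]+.5)*S).astype(int)
            cv2.polylines(big,[p.reshape(-1,1,2)],True,col,1)
    cv2.imwrite(name,big)
j=(.4873,-.1240); c=(e[0],e[1]+.0035)  # side-frame offset
z0=e[2]-.0316
ov([(j,.015,[.111],(0,0,255)),(j,.043,[.04],(0,0,255)),(j,.0375,[.07],(0,255,255)),(c,.032,[z0,z0+.022],(0,255,0))],None,'pics/ov3.png')
```

```text
[ 0.48542496 -0.12763833  0.186218  ]
collar [ 0.4881 -0.1277] jar [ 0.4884 -0.1283] skirt [ 0.4881 -0.1274]
```

View pics/ov3.png

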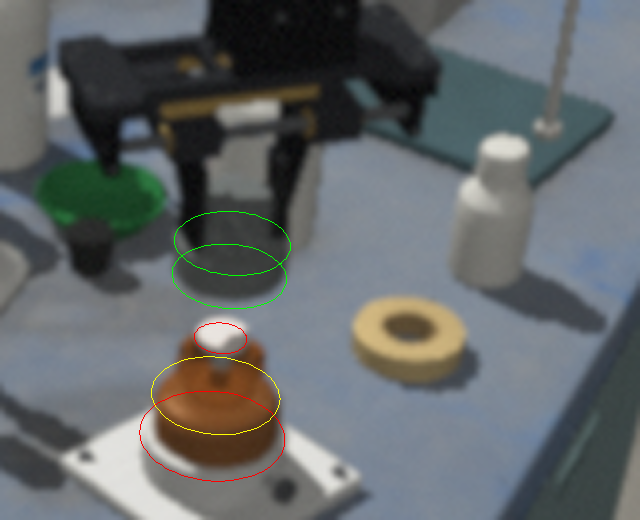

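```bash
cat >> h.py <<'E'
def edge(im,p,dirv,half=5,step=.1):
    g=cv2.GaussianBlur(im.astype(np.float32),(0,0),.8)
    t=np.arange(-half,half+step/2,step); q=p+t[:,None]*dirv
    s=np.stack([cv2.remap(g[...,k],q[:,0].astype(np.float32)[None],q[:,1].astype(np.float32)[None],cv2.INTER_CUBIC)[0] for k in range(3)],1)
    gr=np.linalg.norm(np.gradient(s,axis=0),axis=1); i=gr.argmax(); w=np.where(abs(np.arange(len(t))-i)<8,gr,0); return (t*w).sum()/w.sum(),gr[i]
def sil(n,im,c,R,zs,half=5):
    """horizontal silhouette offset (px): left/right edge deviations from model cylinder"""
    a=np.linspace(0,2*np.pi,721); out=[]
    for z in zs:
        p=w2p(n,np.c_[c[0]+R*np.cos(a),c[1]+R*np.sin(a),0*a+z])
        l=p[p[:,0].argmin()]; r=p[p[:,0].argmax()]
        out.append((edge(im,l,np.array([1.,0]),half),edge(im,r,np.array([1.,0]),half)))
    return out
E
python3 - <<'E'
from h import *
im=cv2.imread('pics/side3f.png'); im0=cv2.imread('pics/side0.png')
e=[0.48542,-0.12764,.1862]; z0=e[2]-.0316
def show(nm,im,c,R,zs):
    for z,(l,r) in zip(zs,sil('side',im,c,R,zs)): print(nm,round(z,3),'L %.2f (%.1f) R %.2f (%.1f) mean %.2f'%(*l,*r,(l[0]+r[0])/2))
j=(.4873,-.1240); c=(e[0],e[1]+.0035)
show('cap',im,c,.032,z0+np.array([.006,.009,.012,.015,.018]))
show('jar',im,j,.0375,[.045,.05,.055,.06,.065])
show('collar',im,j,.043,[.018,.022,.026,.03,.035])
show('disc',im,j,.015,[.110,.111,.112])
# px per m along perp
p=w2p('side',[[*j,.1],[j[0]+.00876,j[1]+.00484,.1],[j[0]+.00377,j[1]-.00683,.1]]); print(p[1]-p[0],p[2]-p[0])
# vertical: bottom front edge
def front(nm,im,c,R,z):
    a=np.linspace(0,2*np.pi,721); p=w2p('side',np.c_[c[0]+R*np.cos(a),c[1]+R*np.sin(a),0*a+z]); b=p[p[:,1].argmax()]
    print(nm,'front',[tuple(np.round(edge(im,b+[k,0],np.array([0,1.]),5),2)) for k in(-4,-2,0,2,4)])
front('cap bottom',im,c,.032,z0); front('jar/collar top',im,j,.043,.04); front('disc',im,j,.015,.111)
def back(nm,im,c,R,z):
    a=np.linspace(0,2*np.pi,721); p=w2p('side',np.c_[c[0]+R*np.cos(a),c[1]+R*np.sin(a),0*a+z]); b=p[p[:,1].argmin()]
    print(nm,'back',[tuple(np.round(edge(im,b+[k,0],np.array([0,1.]),5),2)) for k in(-2,-1,0,1,2)])
back('disc',im,j,.015,.111)
E
```

```text
cap 0.161 L 0.40 (4.5) R -0.59 (5.1) mean -0.10
cap 0.164 L 0.22 (4.2) R -0.59 (5.5) mean -0.18
cap 0.167 L 0.05 (2.2) R -0.66 (5.0) mean -0.31
cap 0.17 L 4.24 (2.8) R -0.65 (4.1) mean 1.80
cap 0.173 L 3.97 (5.0) R -0.13 (3.8) mean 1.92
jar 0.045 L 1.12 (11.8) R 1.42 (8.0) mean 1.27
jar 0.05 L 0.93 (10.0) R 1.18 (7.9) mean 1.06
jar 0.055 L 1.13 (7.2) R 0.23 (6.1) mean 0.68
jar 0.06 L 0.95 (4.6) R 0.76 (6.1) mean 0.85
jar 0.065 L 0.74 (3.7) R 0.64 (5.6) mean 0.69
collar 0.018 L 1.10 (6.6) R 4.68 (4.3) mean 2.89
collar 0.022 L 0.88 (6.4) R 4.02 (5.6) mean 2.45
collar 0.026 L 0.67 (4.9) R 2.80 (6.8) mean 1.73
collar 0.03 L 4.71 (6.3) R 1.67 (6.4) mean 3.19
collar 0.035 L 4.58 (9.4) R 0.49 (9.0) mean 2.53
disc 0.11 L 0.82 (8.7) R -4.18 (4.8) mean -1.68
disc 0.111 L 0.89 (9.5) R -4.25 (4.7) mean -1.68
disc 0.112 L 0.80 (9.3) R -4.25 (5.0) mean -1.73
[-4.3420688  -0.06749984] [-0.21093392 -1.99533226]
cap bottom front [(np.float64(2.37), np.float64(7.86)), (np.float64(2.38), np.float64(7.34)), (np.float64(2.44), np.float64(6.4)), (np.float64(-2.55), np.float64(5.1)), (np.float64(-2.59), np.float64(5.56))]
jar/collar top front [(np.float64(-3.8), np.float64(5.32)), (np.float64(-3.76), np.float64(4.81)), (np.float64(-2.84), np.float64(4.97)), (np.float64(-2.85), np.float64(4.95)), (np.float64(-3.79), np.float64(5.0))]
disc front [(np.float64(-1.98), np.float64(9.75)), (np.float64(-1.03), np.float64(9.2)), (np.float64(-2.0), np.float64(6.52)), (np.float64(-4.02), np.float64(7.1)), (np.float64(-4.63), np.float64(6.79))]
disc back [(np.float64(-1.18), np.float64(7.81)), (np.float64(-1.2), np.float64(8.26)), (np.float64(-1.22), np.float64(8.22)), (np.float64(-1.22), np.float64(7.98)), (np.float64(-1.21), np.float64(7.68))]
```

```bash
python3 -m handwheel '[{"dx":-0.0003,"dy":0,"dz":-0.01,"ax":0,"ay":0,"az":0,"hand":1},{"dx":0,"dy":0,"dz":-0.014,"ax":0,"ay":0,"az":0,"hand":1},{"dx":0,"dy":0,"dz":-0.014,"ax":0,"ay":0,"az":0,"hand":1},{"dx":0,"dy":0,"dz":-0.01,"ax":0,"ay":0,"az":0,"hand":1},{"dx":0,"dy":0,"dz":-0.006,"ax":0,"ay":0,"az":0,"hand":1},{"dx":0,"dy":0,"dz":-0.002,"ax":0,"ay":0,"az":0,"hand":1},{"dx":0,"dy":0,"dz":0,"ax":0,"ay":0,"az":0,"hand":1},{"dx":0,"dy":0,"dz":0,"ax":0,"ay":0,"az":0,"hand":1},{"dx":0,"dy":0,"dz":0,"ax":0,"ay":0,"az":0,"hand":1},{"dx":0,"dy":0,"dz":0,"ax":0,"ay":0,"az":0,"hand":1}]' 50
python3 - <<'E'
from h import *
im,d=grab_frame('side'); cv2.imwrite('pics/side4f.png',im[...,::-1]); np.save('side4.npy',d)
c=im[150:270,300:440]; cv2.imwrite('pics/side4.png',cv2.resize(c,None,fx=5,fy=5,interpolation=cv2.INTER_CUBIC)[...,::-1])
s=state(); print(s['ee_pos'],s['force'],s['moment'],s['width'])
E
```

```text
clock: 7.72
ee_pos: [0.486, -0.1283, 0.1314]
tool_rot: [[-0.7, 0.714, 0.001], [0.714, 0.7, -0.001], [-0.001, 0.001, -1.0]]
force: [0.4, -0.3, -0.9]
width: 0.039
[ 0.48584705 -0.12829348  0.13125502] [ 0.02995935 -0.79075291 -0.8732257 ] [ 0.0048252  -0.15423037  0.02092836] 0.03872813896048191
```

View pics/side4.png

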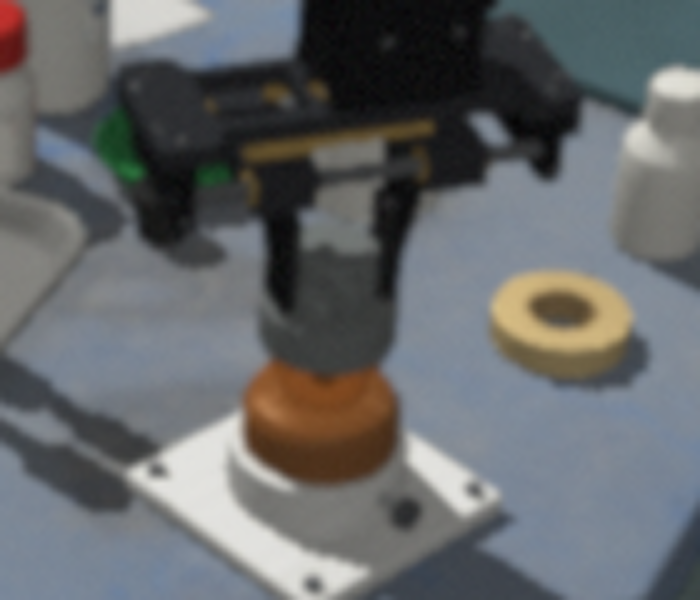

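Run:
```python
from h import *
im=cv2.imread('pics/side4f.png')
c=(.4858,-.1283); z0=.1312-.0316
for nm,R,zs in(('cap',.032,z0+np.array([.003,.005,.007,.009,.011])),('jar',.0375,[.045,.048,.051,.054,.057,.06,.063])):
    for z,(l,r) in zip(zs,sil('side',im,c,R,zs,4)): print(nm,round(z,3),'L %.2f (%.1f) R %.2f (%.1f) mean %.2f'%(*l,*r,(l[0]+r[0])/2))
from scipy.optimize import least_squares
d=np.load('side4.npy');v,u=np.mgrid[0:480,0:640]
P=p2w('side',np.c_[u.ravel(),v.ravel()],d.ravel()); P[d.ravel()<=0]=9
def fit(c,r,lo,hi,R):
    m=(np.hypot(P[:,0]-c[0],P[:,1]-c[1])<r)&(P[:,2]>lo)&(P[:,2]<hi); Q=P[m]
    f=least_squares(lambda x:np.hypot(Q[:,0]-x[0],Q[:,1]-x[1])-R,c,loss='soft_l1',f_scale=.001)
    return f.x.round(4),m.sum()
print('collar',fit((.4865,-.125),.05,.016,.037,.043),'jar',fit((.4865,-.125),.045,.045,.066,.0375),'skirt',fit((.485,-.128),.038,z0+.004,z0+.018,.032))
```

```text
cap 0.103 L -0.87 (5.4) R -0.94 (5.2) mean -0.91
cap 0.105 L -1.06 (4.5) R -0.85 (6.1) mean -0.96
cap 0.107 L -0.98 (4.8) R -0.95 (6.2) mean -0.96
cap 0.109 L -1.17 (3.7) R -1.04 (5.4) mean -1.10
cap 0.111 L -1.10 (3.5) R -1.04 (6.1) mean -1.07
jar 0.045 L -0.10 (10.6) R 0.10 (9.0) mean 0.00
jar 0.048 L -0.28 (9.8) R 0.06 (7.1) mean -0.11
jar 0.051 L -0.18 (8.3) R -1.06 (7.0) mean -0.62
jar 0.054 L -0.34 (6.0) R -0.44 (5.7) mean -0.39
jar 0.057 L -0.27 (4.4) R -0.36 (6.2) mean -0.31
jar 0.06 L -0.64 (3.5) R -0.64 (5.6) mean -0.64
jar 0.063 L -0.57 (3.2) R -1.44 (5.4) mean -1.01
collar (array([ 0.4881, -0.1276]), np.int64(245)) jar (array([ 0.4886, -0.1283]), np.int64(279)) skirt (array([ 0.4889, -0.1272]), np.int64(136))
```

```bash
python3 -m handwheel '[{"dx":-0.0006,"dy":-0.0006,"dz":-0.001,"ax":0,"ay":0,"az":0,"hand":1},{"dx":0,"dy":0,"dz":-0.001,"ax":0,"ay":0,"az":0,"hand":1},{"dx":0,"dy":0,"dz":-0.001,"ax":0,"ay":0,"az":0,"hand":1},{"dx":0,"dy":0,"dz":-0.001,"ax":0,"ay":0,"az":0,"hand":1},{"dx":0,"dy":0,"dz":-0.001,"ax":0,"ay":0,"az":0,"hand":1},{"dx":0,"dy":0,"dz":-0.001,"ax":0,"ay":0,"az":0,"hand":1},{"dx":0,"dy":0,"dz":-0.001,"ax":0,"ay":0,"az":0,"hand":1},{"dx":0,"dy":0,"dz":-0.001,"ax":0,"ay":0,"az":0,"hand":1},{"dx":0,"dy":0,"dz":0,"ax":0,"ay":0,"az":0,"hand":1},{"dx":0,"dy":0,"dz":0,"ax":0,"ay":0,"az":0,"hand":1}]' 50;  python3 -c "
from h import *
s=state();print(s['ee_pos'],s['force'],s['moment'])"
```

```text
clock: 8.6
ee_pos: [0.4849, -0.1287, 0.1234]
tool_rot: [[-0.701, 0.714, -0.0], [0.714, 0.701, -0.0], [-0.0, -0.0, -1.0]]
force: [-2.8, 1.4, 6.6]
width: 0.0388
[ 0.48488428 -0.12872659  0.12343366] [-2.81391201  1.42113798  6.64202681] [ 0.23908037  0.50363608 -0.02819252]
```

```bash
python3 -m handwheel '[{"dx":-0.0005,"dy":0.0003,"dz":0,"ax":0,"ay":0,"az":0,"hand":1},{"dx":0,"dy":0,"dz":0,"ax":0,"ay":0,"az":-0.015,"hand":1},{"dx":0,"dy":0,"dz":0,"ax":0,"ay":0,"az":-0.015,"hand":1},{"dx":0,"dy":0,"dz":0,"ax":0,"ay":0,"az":-0.015,"hand":1},{"dx":0,"dy":0,"dz":0,"ax":0,"ay":0,"az":-0.015,"hand":1},{"dx":0,"dy":0,"dz":0,"ax":0,"ay":0,"az":-0.015,"hand":1},{"dx":0,"dy":0,"dz":0,"ax":0,"ay":0,"az":-0.015,"hand":1},{"dx":0,"dy":0,"dz":0,"ax":0,"ay":0,"az":-0.015,"hand":1},{"dx":0,"dy":0,"dz":0,"ax":0,"ay":0,"az":0,"hand":1},{"dx":0,"dy":0,"dz":0,"ax":0,"ay":0,"az":0,"hand":1}]' 50;  python3 -c "
from h import *
s=state();print(s['ee_pos'],s['force'],s['moment'])"
```

```text
clock: 9.43
ee_pos: [0.4852, -0.1288, 0.1235]
tool_rot: [[-0.621, 0.784, 0.002], [0.784, 0.621, -0.001], [-0.002, 0.001, -1.0]]
force: [-0.3, -0.3, 5.1]
width: 0.0392
[ 0.48517766 -0.12878798  0.12348271] [-0.30114991 -0.25715769  5.10806917] [ 0.08325696 -0.07787938 -0.05950676]
```

```bash
python3 -m handwheel '[{"dx":0,"dy":0,"dz":-0.0003,"ax":0,"ay":0,"az":0,"hand":1},{"dx":0,"dy":0,"dz":0,"ax":0,"ay":0,"az":-0.015,"hand":1},{"dx":0,"dy":0,"dz":0,"ax":0,"ay":0,"az":-0.015,"hand":1},{"dx":0,"dy":0,"dz":0,"ax":0,"ay":0,"az":-0.015,"hand":1},{"dx":0,"dy":0,"dz":0,"ax":0,"ay":0,"az":-0.015,"hand":1},{"dx":0,"dy":0,"dz":0,"ax":0,"ay":0,"az":-0.015,"hand":1},{"dx":0,"dy":0,"dz":0,"ax":0,"ay":0,"az":-0.015,"hand":1},{"dx":0,"dy":0,"dz":0,"ax":0,"ay":0,"az":-0.015,"hand":1},{"dx":0,"dy":0,"dz":0,"ax":0,"ay":0,"az":0,"hand":1},{"dx":0,"dy":0,"dz":0,"ax":0,"ay":0,"az":0,"hand":1}]' 50;  python3 -c "
from h import *
s=state();print(s['ee_pos'],s['force'],s['moment'],s['joints'][5])"
```

```text
clock: 10.27
ee_pos: [0.4854, -0.1289, 0.1235]
tool_rot: [[-0.536, 0.845, 0.003], [0.845, 0.536, -0.001], [-0.002, 0.002, -1.0]]
force: [0.2, 0.4, 6.3]
width: 0.0394
[ 0.48543909 -0.12892424  0.1234824 ] [0.24472182 0.37270453 6.33226493] [-0.1576965  -0.10440762 -0.04869981] -0.9817565511361827
```

```bash
python3 -m handwheel '[{"dx":0,"dy":0,"dz":-0.0001,"ax":0,"ay":0,"az":-0.015,"hand":1},{"dx":0,"dy":0,"dz":0,"ax":0,"ay":0,"az":-0.015,"hand":1},{"dx":0,"dy":0,"dz":0,"ax":0,"ay":0,"az":-0.015,"hand":1},{"dx":0,"dy":0,"dz":0,"ax":0,"ay":0,"az":-0.015,"hand":1},{"dx":0,"dy":0,"dz":0,"ax":0,"ay":0,"az":-0.015,"hand":1},{"dx":0,"dy":0,"dz":0,"ax":0,"ay":0,"az":-0.015,"hand":1},{"dx":0,"dy":0,"dz":0,"ax":0,"ay":0,"az":-0.015,"hand":1},{"dx":0,"dy":0,"dz":0,"ax":0,"ay":0,"az":-0.015,"hand":1},{"dx":0,"dy":0,"dz":0,"ax":0,"ay":0,"az":0,"hand":1},{"dx":0,"dy":0,"dz":0,"ax":0,"ay":0,"az":0,"hand":1}]' 50;  python3 -c "
from h import *
s=state();print(s['ee_pos'],s['force'],s['moment'],s['joints'][5])"
```

```text
clock: 11.1
ee_pos: [0.4855, -0.129, 0.1235]
tool_rot: [[-0.431, 0.903, 0.003], [0.903, 0.431, -0.001], [-0.003, 0.002, -1.0]]
force: [-1.0, -0.4, 6.4]
width: 0.0389
[ 0.48552971 -0.12902614  0.12349012] [-0.95680674 -0.43799965  6.38916168] [-0.01933156 -0.09609679 -0.00483256] -0.8617998184382849
```

```bash
python3 -m handwheel '[{"dx":0,"dy":0,"dz":-0.0002,"ax":0,"ay":0,"az":-0.015,"hand":1},{"dx":0,"dy":0,"dz":0,"ax":0,"ay":0,"az":-0.015,"hand":1},{"dx":0,"dy":0,"dz":0,"ax":0,"ay":0,"az":-0.015,"hand":1},{"dx":0,"dy":0,"dz":0,"ax":0,"ay":0,"az":-0.015,"hand":1},{"dx":0,"dy":0,"dz":0,"ax":0,"ay":0,"az":-0.015,"hand":1},{"dx":0,"dy":0,"dz":0,"ax":0,"ay":0,"az":-0.015,"hand":1},{"dx":0,"dy":0,"dz":0,"ax":0,"ay":0,"az":-0.015,"hand":1},{"dx":0,"dy":0,"dz":0,"ax":0,"ay":0,"az":-0.015,"hand":1},{"dx":0,"dy":0,"dz":0,"ax":0,"ay":0,"az":0,"hand":1},{"dx":0,"dy":0,"dz":0,"ax":0,"ay":0,"az":0,"hand":1}]' 50;  python3 -c "
from h import *
s=state();print(s['ee_pos'],s['force'],s['moment'],s['joints'][5])"
```

```text
clock: 11.93
ee_pos: [0.4857, -0.1291, 0.1235]
tool_rot: [[-0.32, 0.948, 0.003], [0.948, 0.32, -0.002], [-0.003, 0.002, -1.0]]
force: [0.7, -0.4, 8.0]
width: 0.0386
[ 0.48565892 -0.1290948   0.12348258] [ 0.6524939  -0.39301566  8.04236989] [-0.11138193 -0.0310387  -0.03195274] -0.7418406127382704
```

```bash
python3 -m handwheel '[{"dx":0,"dy":0,"dz":0,"ax":0,"ay":0,"az":-0.015,"hand":1},{"dx":0,"dy":0,"dz":0,"ax":0,"ay":0,"az":-0.015,"hand":1},{"dx":0,"dy":0,"dz":0,"ax":0,"ay":0,"az":-0.015,"hand":1},{"dx":0,"dy":0,"dz":0,"ax":0,"ay":0,"az":-0.015,"hand":1},{"dx":0,"dy":0,"dz":0,"ax":0,"ay":0,"az":-0.015,"hand":1},{"dx":0,"dy":0,"dz":0,"ax":0,"ay":0,"az":-0.015,"hand":1},{"dx":0,"dy":0,"dz":0,"ax":0,"ay":0,"az":-0.015,"hand":1},{"dx":0,"dy":0,"dz":0,"ax":0,"ay":0,"az":-0.015,"hand":1},{"dx":0,"dy":0,"dz":0,"ax":0,"ay":0,"az":0,"hand":1},{"dx":0,"dy":0,"dz":0,"ax":0,"ay":0,"az":0,"hand":1}]' 50;  python3 -c "
from h import *
s=state();print(s['ee_pos'],s['force'],s['moment'],s['joints'][5])"
```

```text
clock: 12.77
ee_pos: [0.4857, -0.1291, 0.1235]
tool_rot: [[-0.204, 0.979, 0.003], [0.979, 0.204, -0.002], [-0.002, 0.003, -1.0]]
force: [-0.1, -0.2, 7.6]
width: 0.0389
[ 0.48565892 -0.1291268   0.12349206] [-0.06689192 -0.16737163  7.57728249] [-0.14149958  0.00376455 -0.02926909] -0.6217954666556911
```

```bash
python3 -m handwheel '[{"dx":0,"dy":0,"dz":0,"ax":0,"ay":0,"az":-0.015,"hand":1},{"dx":0,"dy":0,"dz":0,"ax":0,"ay":0,"az":-0.015,"hand":1},{"dx":0,"dy":0,"dz":0,"ax":0,"ay":0,"az":-0.015,"hand":1},{"dx":0,"dy":0,"dz":0,"ax":0,"ay":0,"az":-0.015,"hand":1},{"dx":0,"dy":0,"dz":0,"ax":0,"ay":0,"az":-0.015,"hand":1},{"dx":0,"dy":0,"dz":0,"ax":0,"ay":0,"az":-0.015,"hand":1},{"dx":0,"dy":0,"dz":0,"ax":0,"ay":0,"az":-0.015,"hand":1},{"dx":0,"dy":0,"dz":0,"ax":0,"ay":0,"az":-0.015,"hand":1},{"dx":0,"dy":0,"dz":0,"ax":0,"ay":0,"az":0,"hand":1},{"dx":0,"dy":0,"dz":0,"ax":0,"ay":0,"az":0,"hand":1}]' 50;  python3 -c "
from h import *
s=state();print(s['ee_pos'],s['force'],s['moment'],s['joints'][5])"
```

```text
clock: 13.6
ee_pos: [0.4856, -0.1292, 0.1234]
tool_rot: [[-0.085, 0.996, 0.003], [0.996, 0.085, -0.002], [-0.002, 0.003, -1.0]]
force: [0.3, -0.5, 7.0]
width: 0.0389
[ 0.48559623 -0.12915284  0.12341892] [ 0.31956001 -0.53008908  6.97925578] [-0.16171314  0.00031527  0.03496242] -0.5018921702641977
```

```bash
python3 -m handwheel '[{"dx":0,"dy":0,"dz":0,"ax":0,"ay":0,"az":-0.015,"hand":1},{"dx":0,"dy":0,"dz":0,"ax":0,"ay":0,"az":-0.015,"hand":1},{"dx":0,"dy":0,"dz":0,"ax":0,"ay":0,"az":-0.015,"hand":1},{"dx":0,"dy":0,"dz":0,"ax":0,"ay":0,"az":-0.015,"hand":1},{"dx":0,"dy":0,"dz":0,"ax":0,"ay":0,"az":-0.015,"hand":1},{"dx":0,"dy":0,"dz":0,"ax":0,"ay":0,"az":-0.015,"hand":1},{"dx":0,"dy":0,"dz":0,"ax":0,"ay":0,"az":-0.015,"hand":1},{"dx":0,"dy":0,"dz":0,"ax":0,"ay":0,"az":0,"hand":1},{"dx":0,"dy":0,"dz":0,"ax":0,"ay":0,"az":0,"hand":1},{"dx":0,"dy":0,"dz":0,"ax":0,"ay":0,"az":0,"hand":1}]' 50;  python3 -c "
from h import *
s=state();print(s['ee_pos'],s['force'],s['moment'],s['joints'][5])"
```

```text
clock: 14.43
ee_pos: [0.4855, -0.1291, 0.1232]
tool_rot: [[0.02, 1.0, 0.003], [1.0, -0.02, -0.002], [-0.002, 0.003, -1.0]]
force: [0.2, -1.3, 6.6]
width: 0.0394
[ 0.48548089 -0.12914046  0.12322039] [ 0.23721075 -1.26767975  6.61593702] [-0.20774883 -0.0159535   0.02570748] -0.39695059489101936
```

```bash
python3 -m handwheel '[{"dx":0,"dy":0,"dz":-0.0003,"ax":0,"ay":0,"az":-0.01,"hand":1},{"dx":0,"dy":0,"dz":-0.0003,"ax":0,"ay":0,"az":-0.01,"hand":1},{"dx":0,"dy":0,"dz":0,"ax":0,"ay":0,"az":-0.01,"hand":1},{"dx":0,"dy":0,"dz":0,"ax":0,"ay":0,"az":-0.01,"hand":1},{"dx":0,"dy":0,"dz":0,"ax":0,"ay":0,"az":-0.01,"hand":1},{"dx":0,"dy":0,"dz":0,"ax":0,"ay":0,"az":-0.01,"hand":1},{"dx":0,"dy":0,"dz":0,"ax":0,"ay":0,"az":-0.01,"hand":1},{"dx":0,"dy":0,"dz":0,"ax":0,"ay":0,"az":0,"hand":1},{"dx":0,"dy":0,"dz":0,"ax":0,"ay":0,"az":0,"hand":1},{"dx":0,"dy":0,"dz":0,"ax":0,"ay":0,"az":0,"hand":1}]' 50;  python3 -c "
from h import *
s=state();print(s['ee_pos'],s['force'],s['moment'],s['joints'][5])"
```

```text
clock: 15.27
ee_pos: [0.4847, -0.1285, 0.1216]
tool_rot: [[0.089, 0.996, 0.001], [0.996, -0.089, -0.0], [-0.0, 0.001, -1.0]]
force: [3.9, -2.2, 3.2]
width: 0.0393
[ 0.48474023 -0.12850497  0.12158996] [ 3.87315128 -2.19881372  3.18493808] [-0.35220424 -0.77980675  0.00525149] -0.32767251913739476
```

```bash
python3 -m handwheel '[{"dx":0.0006,"dy":-0.0003,"dz":0,"ax":0,"ay":0,"az":0,"hand":1},{"dx":0.0005,"dy":-0.0003,"dz":0,"ax":0,"ay":0,"az":0,"hand":1},{"dx":0,"dy":0,"dz":-0.0005,"ax":0,"ay":0,"az":0,"hand":1},{"dx":0,"dy":0,"dz":-0.0005,"ax":0,"ay":0,"az":0,"hand":1},{"dx":0,"dy":0,"dz":-0.0005,"ax":0,"ay":0,"az":0,"hand":1},{"dx":0,"dy":0,"dz":-0.0005,"ax":0,"ay":0,"az":0,"hand":1},{"dx":0,"dy":0,"dz":-0.0005,"ax":0,"ay":0,"az":0,"hand":1},{"dx":0,"dy":0,"dz":-0.0005,"ax":0,"ay":0,"az":0,"hand":1},{"dx":0,"dy":0,"dz":0,"ax":0,"ay":0,"az":0,"hand":1},{"dx":0,"dy":0,"dz":0,"ax":0,"ay":0,"az":0,"hand":1}]' 50;  python3 -c "
from h import *
s=state();print(s['ee_pos'],s['force'],s['moment'],s['joints'][5])"
```

```text
clock: 16.1
ee_pos: [0.4849, -0.1286, 0.1183]
tool_rot: [[0.089, 0.996, -0.001], [0.996, -0.089, 0.001], [0.0, -0.001, -1.0]]
force: [-0.7, 1.0, 7.5]
width: 0.0389
[ 0.4849266  -0.12864696  0.11826588] [-0.6718993   1.01733564  7.50836487] [ 0.04797083  0.04071254 -0.01900603] -0.3278434619794988
```

```bash
python3 -m handwheel '[{"dx":0,"dy":0,"dz":-0.0006,"ax":0,"ay":0,"az":0,"hand":1},{"dx":0,"dy":0,"dz":-0.0006,"ax":0,"ay":0,"az":0,"hand":1},{"dx":0,"dy":0,"dz":-0.0006,"ax":0,"ay":0,"az":0,"hand":1},{"dx":0,"dy":0,"dz":-0.0006,"ax":0,"ay":0,"az":0,"hand":1},{"dx":0,"dy":0,"dz":-0.0006,"ax":0,"ay":0,"az":0,"hand":1},{"dx":0,"dy":0,"dz":-0.0006,"ax":0,"ay":0,"az":0,"hand":1},{"dx":0,"dy":0,"dz":-0.0006,"ax":0,"ay":0,"az":0,"hand":1},{"dx":0,"dy":0,"dz":-0.0006,"ax":0,"ay":0,"az":0,"hand":1},{"dx":0,"dy":0,"dz":-0.0003,"ax":0,"ay":0,"az":0,"hand":1},{"dx":0,"dy":0,"dz":0,"ax":0,"ay":0,"az":0,"hand":1}]' 50;  python3 -c "
from h import *
s=state();print(s['ee_pos'],s['force'],s['moment'],s['joints'][5])"
```

```text
clock: 16.93
ee_pos: [0.485, -0.1287, 0.1138]
tool_rot: [[0.089, 0.996, -0.001], [0.996, -0.089, 0.0], [0.0, -0.001, -1.0]]
force: [-2.3, 0.8, 11.1]
width: 0.0388
[ 0.48500784 -0.12870488  0.11375555] [-2.3281956   0.84996354 11.0778305 ] [ 0.22446432  0.44764385 -0.01676261] -0.32785914272234234
```

```bash
python3 -m handwheel '[{"dx":-0.0003,"dy":0.0001,"dz":-0.0004,"ax":0,"ay":0,"az":0,"hand":1},{"dx":0,"dy":0,"dz":-0.0004,"ax":0,"ay":0,"az":0,"hand":1},{"dx":0,"dy":0,"dz":-0.0004,"ax":0,"ay":0,"az":0,"hand":1},{"dx":0,"dy":0,"dz":0,"ax":0,"ay":0,"az":0,"hand":1},{"dx":0,"dy":0,"dz":0,"ax":0,"ay":0,"az":0,"hand":1},{"dx":0,"dy":0,"dz":0,"ax":0,"ay":0,"az":-0.01,"hand":1},{"dx":0,"dy":0,"dz":0,"ax":0,"ay":0,"az":-0.015,"hand":1},{"dx":0,"dy":0,"dz":0,"ax":0,"ay":0,"az":-0.015,"hand":1},{"dx":0,"dy":0,"dz":0,"ax":0,"ay":0,"az":-0.015,"hand":1},{"dx":0,"dy":0,"dz":0,"ax":0,"ay":0,"az":0,"hand":1}]' 50;  python3 -c "
from h import *
s=state();print(s['ee_pos'],s['force'],s['moment'],s['joints'][5])"
```

```text
clock: 17.77
ee_pos: [0.4852, -0.1288, 0.113]
tool_rot: [[0.144, 0.99, 0.0], [0.99, -0.144, 0.0], [0.0, 0.0, -1.0]]
force: [-1.5, 0.8, 11.2]
width: 0.0388
[ 0.4851961  -0.1287753   0.11300826] [-1.54453496  0.77409534 11.15767064] [0.15960775 0.31157281 0.01048657] -0.27217287148305147
```

```bash
python3 -m handwheel '[{"dx":-0.0002,"dy":0,"dz":-0.0004,"ax":0,"ay":0,"az":0,"hand":1},{"dx":0,"dy":0,"dz":-0.0004,"ax":0,"ay":0,"az":0,"hand":1},{"dx":0,"dy":0,"dz":0,"ax":0,"ay":0,"az":0,"hand":1},{"dx":0,"dy":0,"dz":0,"ax":0,"ay":0,"az":0,"hand":1},{"dx":0,"dy":0,"dz":0,"ax":0,"ay":0,"az":0,"hand":1},{"dx":0,"dy":0,"dz":0,"ax":0,"ay":0,"az":-0.015,"hand":1},{"dx":0,"dy":0,"dz":0,"ax":0,"ay":0,"az":-0.015,"hand":1},{"dx":0,"dy":0,"dz":0,"ax":0,"ay":0,"az":-0.015,"hand":1},{"dx":0,"dy":0,"dz":0,"ax":0,"ay":0,"az":-0.015,"hand":1},{"dx":0,"dy":0,"dz":0,"ax":0,"ay":0,"az":0,"hand":1}]' 50;  python3 -c "
from h import *
s=state();print(s['ee_pos'],s['force'],s['moment'],s['joints'][5])"
```

```text
clock: 18.6
ee_pos: [0.4853, -0.1289, 0.1125]
tool_rot: [[0.203, 0.979, 0.001], [0.979, -0.203, -0.0], [-0.0, 0.001, -1.0]]
force: [-1.1, 1.5, 12.1]
width: 0.0389
[ 0.48533287 -0.12886998  0.11247069] [-1.09983742  1.45039312 12.11812313] [0.18579555 0.25570448 0.00210561] -0.212344915675158
```

```bash
python3 -m handwheel '[{"dx":-0.0001,"dy":0,"dz":-0.0001,"ax":0,"ay":0,"az":-0.02,"hand":1},{"dx":0,"dy":0,"dz":0,"ax":0,"ay":0,"az":-0.02,"hand":1},{"dx":0,"dy":0,"dz":0,"ax":0,"ay":0,"az":-0.02,"hand":1},{"dx":0,"dy":0,"dz":0,"ax":0,"ay":0,"az":-0.02,"hand":1},{"dx":0,"dy":0,"dz":0,"ax":0,"ay":0,"az":-0.02,"hand":1},{"dx":0,"dy":0,"dz":0,"ax":0,"ay":0,"az":-0.02,"hand":1},{"dx":0,"dy":0,"dz":0,"ax":0,"ay":0,"az":-0.02,"hand":1},{"dx":0,"dy":0,"dz":0,"ax":0,"ay":0,"az":-0.02,"hand":1},{"dx":0,"dy":0,"dz":0,"ax":0,"ay":0,"az":0,"hand":1},{"dx":0,"dy":0,"dz":0,"ax":0,"ay":0,"az":0,"hand":1}]' 50;  python3 -c "
from h import *
s=state();print(s['ee_pos'],s['force'],s['moment'],s['joints'][5])"
```

```text
clock: 19.43
ee_pos: [0.4855, -0.129, 0.1125]
tool_rot: [[0.356, 0.934, 0.002], [0.934, -0.356, -0.001], [0.0, 0.002, -1.0]]
force: [-0.8, 0.6, 11.6]
width: 0.0388
[ 0.48553804 -0.12904415  0.11251632] [-0.7587416   0.63799957 11.5533751 ] [ 0.10830035  0.09638493 -0.04423512] -0.053066474935617815
```

```bash
python3 -m handwheel '[{"dx":0,"dy":0,"dz":-0.0001,"ax":0,"ay":0,"az":-0.02,"hand":1},{"dx":0,"dy":0,"dz":0,"ax":0,"ay":0,"az":-0.02,"hand":1},{"dx":0,"dy":0,"dz":0,"ax":0,"ay":0,"az":-0.02,"hand":1},{"dx":0,"dy":0,"dz":0,"ax":0,"ay":0,"az":-0.02,"hand":1},{"dx":0,"dy":0,"dz":0,"ax":0,"ay":0,"az":-0.02,"hand":1},{"dx":0,"dy":0,"dz":0,"ax":0,"ay":0,"az":-0.02,"hand":1},{"dx":0,"dy":0,"dz":0,"ax":0,"ay":0,"az":-0.02,"hand":1},{"dx":0,"dy":0,"dz":0,"ax":0,"ay":0,"az":-0.02,"hand":1},{"dx":0,"dy":0,"dz":0,"ax":0,"ay":0,"az":0,"hand":1},{"dx":0,"dy":0,"dz":0,"ax":0,"ay":0,"az":0,"hand":1}]' 50;  python3 -c "
from h import *
s=state();print(s['ee_pos'],s['force'],s['moment'],s['joints'][5])"
```

```text
clock: 20.27
ee_pos: [0.4857, -0.1292, 0.1125]
tool_rot: [[0.5, 0.866, 0.002], [0.866, -0.5, -0.001], [0.0, 0.002, -1.0]]
force: [-0.3, 0.2, 13.2]
width: 0.0391
[ 0.48567524 -0.12917728  0.1125047 ] [-0.28214046  0.20024109 13.15825084] [ 0.0629114   0.05479567 -0.01943517] 0.10698247509695964
```

```bash
python3 -m handwheel '[{"dx":0,"dy":0,"dz":0,"ax":0,"ay":0,"az":-0.015,"hand":1},{"dx":0,"dy":0,"dz":0,"ax":0,"ay":0,"az":-0.015,"hand":1},{"dx":0,"dy":0,"dz":0,"ax":0,"ay":0,"az":-0.015,"hand":1},{"dx":0,"dy":0,"dz":0,"ax":0,"ay":0,"az":-0.015,"hand":1},{"dx":0,"dy":0,"dz":0,"ax":0,"ay":0,"az":-0.015,"hand":1},{"dx":0,"dy":0,"dz":0,"ax":0,"ay":0,"az":-0.015,"hand":1},{"dx":0,"dy":0,"dz":0,"ax":0,"ay":0,"az":-0.015,"hand":1},{"dx":0,"dy":0,"dz":0,"ax":0,"ay":0,"az":-0.015,"hand":1},{"dx":0,"dy":0,"dz":0,"ax":0,"ay":0,"az":0,"hand":1},{"dx":0,"dy":0,"dz":0,"ax":0,"ay":0,"az":0,"hand":1}]' 50;  python3 -c "
from h import *
s=state();print(s['ee_pos'],s['force'],s['moment'],s['joints'][5])"
```

```text
clock: 21.1
ee_pos: [0.4857, -0.1293, 0.1125]
tool_rot: [[0.6, 0.8, 0.002], [0.8, -0.6, -0.001], [0.0, 0.002, -1.0]]
force: [-0.5, -0.1, 12.4]
width: 0.0389
[ 0.48571104 -0.12925902  0.112531  ] [-0.54603911 -0.13309119 12.43453257] [ 0.03872398  0.1032177  -0.00647915] 0.2269021239333926
```

```bash
python3 -m handwheel '[{"dx":0,"dy":0,"dz":0,"ax":0,"ay":0,"az":-0.012,"hand":1},{"dx":0,"dy":0,"dz":0,"ax":0,"ay":0,"az":-0.012,"hand":1},{"dx":0,"dy":0,"dz":0,"ax":0,"ay":0,"az":-0.012,"hand":1},{"dx":0,"dy":0,"dz":0,"ax":0,"ay":0,"az":-0.012,"hand":1},{"dx":0,"dy":0,"dz":0,"ax":0,"ay":0,"az":-0.012,"hand":1},{"dx":0,"dy":0,"dz":0,"ax":0,"ay":0,"az":-0.012,"hand":1},{"dx":0,"dy":0,"dz":0,"ax":0,"ay":0,"az":-0.012,"hand":1},{"dx":0,"dy":0,"dz":0,"ax":0,"ay":0,"az":-0.012,"hand":1},{"dx":0,"dy":0,"dz":0,"ax":0,"ay":0,"az":0,"hand":1},{"dx":0,"dy":0,"dz":0,"ax":0,"ay":0,"az":0,"hand":1}]' 50;  python3 -c "
from h import *
s=state();print(s['ee_pos'],s['force'],s['moment'],s['joints'][5])"
```

```text
clock: 21.93
ee_pos: [0.4858, -0.1291, 0.1125]
tool_rot: [[0.674, 0.739, 0.002], [0.739, -0.674, -0.001], [0.001, 0.002, -1.0]]
force: [-0.1, 0.3, 13.1]
width: 0.039
[ 0.48577614 -0.12911919  0.1125392 ] [-0.05620081  0.33475528 13.12447485] [0.09305943 0.01683092 0.21967458] 0.322527652902216
```

```bash
python3 -m handwheel '[{"dx":0,"dy":0,"dz":0,"ax":0,"ay":0,"az":-0.006,"hand":1},{"dx":0,"dy":0,"dz":0,"ax":0,"ay":0,"az":-0.006,"hand":1},{"dx":0,"dy":0,"dz":0,"ax":0,"ay":0,"az":0,"hand":1},{"dx":0,"dy":0,"dz":0,"ax":0,"ay":0,"az":0,"hand":1},{"dx":0,"dy":0,"dz":0,"ax":0,"ay":0,"az":0,"hand":1},{"dx":0,"dy":0,"dz":0,"ax":0,"ay":0,"az":0,"hand":1},{"dx":0,"dy":0,"dz":0,"ax":0,"ay":0,"az":0,"hand":1},{"dx":0,"dy":0,"dz":0,"ax":0,"ay":0,"az":0,"hand":1},{"dx":0,"dy":0,"dz":0,"ax":0,"ay":0,"az":0,"hand":1},{"dx":0,"dy":0,"dz":0,"ax":0,"ay":0,"az":0,"hand":1}]' 50;  python3 -c "
from h import *
s=state();print(s['ee_pos'],s['force'],s['moment'],s['joints'][5],np.degrees(np.arctan2(s['tool_rot'][1][0],s['tool_rot'][0][0])))"
```

```text
clock: 22.77
ee_pos: [0.4858, -0.1291, 0.1126]
tool_rot: [[0.682, 0.731, 0.002], [0.731, -0.682, -0.001], [0.001, 0.002, -1.0]]
force: [-0.2, 0.7, 12.3]
width: 0.0391
[ 0.48582686 -0.12909095  0.11256261] [-0.22413414  0.69615926 12.27310315] [ 0.16139462 -0.05086905  0.42180351] 0.3341443190351877 46.975378736176594
```

```bash
python3 -m handwheel '[{"dx":0,"dy":0,"dz":0.0005,"ax":0,"ay":0,"az":0,"hand":1},{"dx":0,"dy":0,"dz":0.0005,"ax":0,"ay":0,"az":0,"hand":1},{"dx":0,"dy":0,"dz":0.0005,"ax":0,"ay":0,"az":0,"hand":1},{"dx":0,"dy":0,"dz":0.0005,"ax":0,"ay":0,"az":0,"hand":1},{"dx":0,"dy":0,"dz":0.0005,"ax":0,"ay":0,"az":0,"hand":1},{"dx":0,"dy":0,"dz":0.0005,"ax":0,"ay":0,"az":0,"hand":1},{"dx":0,"dy":0,"dz":0.0005,"ax":0,"ay":0,"az":0,"hand":1},{"dx":0,"dy":0,"dz":0.0005,"ax":0,"ay":0,"az":0,"hand":1},{"dx":0,"dy":0,"dz":0,"ax":0,"ay":0,"az":0,"hand":1},{"dx":0,"dy":0,"dz":0,"ax":0,"ay":0,"az":0,"hand":1}]' 50;  python3 -c "
from h import *
s=state();print(s['ee_pos'],s['force'],s['moment'],s['joints'][5],np.degrees(np.arctan2(s['tool_rot'][1][0],s['tool_rot'][0][0])))"
```

```text
clock: 23.6
ee_pos: [0.4856, -0.129, 0.115]
tool_rot: [[0.683, 0.731, 0.002], [0.731, -0.683, -0.001], [0.001, 0.002, -1.0]]
force: [6.3, -1.6, 0.8]
width: 0.0392
[ 0.48563524 -0.12903734  0.11500501] [ 6.26119497 -1.57584439  0.79505286] [-0.20109978 -1.12172941  0.4358943 ] 0.3344434912530829 46.93950417112441
```

```bash
python3 -m handwheel '[{"dx":0.0005,"dy":-0.0001,"dz":0.0002,"ax":0,"ay":0,"az":0,"hand":1},{"dx":0,"dy":0,"dz":0.0002,"ax":0,"ay":0,"az":0,"hand":1},{"dx":0,"dy":0,"dz":0.0002,"ax":0,"ay":0,"az":0.004,"hand":1},{"dx":0,"dy":0,"dz":0.0002,"ax":0,"ay":0,"az":0.004,"hand":1},{"dx":0,"dy":0,"dz":0,"ax":0,"ay":0,"az":0,"hand":1},{"dx":0,"dy":0,"dz":0,"ax":0,"ay":0,"az":0,"hand":1},{"dx":0,"dy":0,"dz":0,"ax":0,"ay":0,"az":0,"hand":1},{"dx":0,"dy":0,"dz":0,"ax":0,"ay":0,"az":0,"hand":1},{"dx":0,"dy":0,"dz":0,"ax":0,"ay":0,"az":0,"hand":1},{"dx":0,"dy":0,"dz":0,"ax":0,"ay":0,"az":0,"hand":1}]' 50;  python3 -c "
from h import *
s=state();print(s['ee_pos'],s['force'],s['moment'],s['joints'][5],np.degrees(np.arctan2(s['tool_rot'][1][0],s['tool_rot'][0][0])))"
```

```text
clock: 24.43
ee_pos: [0.4856, -0.129, 0.116]
tool_rot: [[0.677, 0.736, 0.001], [0.736, -0.677, -0.0], [0.0, 0.001, -1.0]]
force: [5.7, -0.2, 1.9]
width: 0.0391
[ 0.48564662 -0.12900863  0.11595392] [ 5.73270452 -0.22373068  1.89012435] [-0.18531716 -0.94943068  0.27050024] 0.3271493006431104 47.36893882210237
```

```bash
python3 -m handwheel '[{"dx":0.0006,"dy":0,"dz":0.0002,"ax":0,"ay":0,"az":0.002,"hand":1},{"dx":0,"dy":0,"dz":0.0002,"ax":0,"ay":0,"az":0.002,"hand":1},{"dx":0,"dy":0,"dz":0.0002,"ax":0,"ay":0,"az":0,"hand":1},{"dx":0,"dy":0,"dz":0.0002,"ax":0,"ay":0,"az":0,"hand":1},{"dx":0,"dy":0,"dz":0,"ax":0,"ay":0,"az":0,"hand":1},{"dx":0,"dy":0,"dz":0,"ax":0,"ay":0,"az":0,"hand":1},{"dx":0,"dy":0,"dz":0,"ax":0,"ay":0,"az":0,"hand":1},{"dx":0,"dy":0,"dz":0,"ax":0,"ay":0,"az":0,"hand":1},{"dx":0,"dy":0,"dz":0,"ax":0,"ay":0,"az":0,"hand":1},{"dx":0,"dy":0,"dz":0,"ax":0,"ay":0,"az":0,"hand":1}]' 50;  python3 -c "
from h import *
s=state();print(s['ee_pos'],s['force'],s['moment'],s['joints'][5],np.degrees(np.arctan2(s['tool_rot'][1][0],s['tool_rot'][0][0])))"
```

```text
clock: 25.27
ee_pos: [0.4857, -0.129, 0.1161]
tool_rot: [[0.674, 0.738, -0.0], [0.738, -0.674, 0.0], [-0.0, -0.0, -1.0]]
force: [5.0, -1.8, -1.5]
width: 0.0392
[ 0.48571964 -0.12896406  0.11612795] [ 4.96568443 -1.80626572 -1.49276868] [-0.33683994 -0.98705003  0.13245897] 0.32366385770125333 47.5895202668593
```

```bash
python3 -m handwheel '[{"dx":0,"dy":0,"dz":0,"ax":0,"ay":0,"az":0,"hand":0},{"dx":0,"dy":0,"dz":0,"ax":0,"ay":0,"az":0,"hand":0},{"dx":0,"dy":0,"dz":0,"ax":0,"ay":0,"az":0,"hand":0},{"dx":0,"dy":0,"dz":0,"ax":0,"ay":0,"az":0,"hand":0},{"dx":0,"dy":0,"dz":0,"ax":0,"ay":0,"az":0,"hand":0},{"dx":0,"dy":0,"dz":0,"ax":0,"ay":0,"az":0,"hand":0},{"dx":0,"dy":0,"dz":0.005,"ax":0,"ay":0,"az":0,"hand":0},{"dx":0,"dy":0,"dz":0.01,"ax":0,"ay":0,"az":0,"hand":0},{"dx":0,"dy":0,"dz":0.02,"ax":0,"ay":0,"az":0,"hand":0},{"dx":0,"dy":0,"dz":0.02,"ax":0,"ay":0,"az":0,"hand":0}]' 50;  python3 -m handwheel '[{"dx":0,"dy":0,"dz":0.02,"ax":0,"ay":0,"az":0,"hand":0},{"dx":0,"dy":0,"dz":0.02,"ax":0,"ay":0,"az":0,"hand":0},{"dx":0,"dy":0,"dz":0.02,"ax":0,"ay":0,"az":0,"hand":0},{"dx":0,"dy":0,"dz":0.02,"ax":0,"ay":0,"az":0,"hand":0},{"dx":0,"dy":-0.03,"dz":0.01,"ax":0,"ay":0,"az":0,"hand":0},{"dx":0,"dy":-0.03,"dz":0,"ax":0,"ay":0,"az":0,"hand":0},{"dx":0,"dy":-0.03,"dz":0,"ax":0,"ay":0,"az":0,"hand":0},{"dx":0,"dy":-0.03,"dz":0,"ax":0,"ay":0,"az":0,"hand":0},{"dx":0,"dy":-0.03,"dz":0,"ax":0,"ay":0,"az":0,"hand":0},{"dx":0,"dy":-0.02,"dz":0,"ax":0,"ay":0,"az":0,"hand":0}]' 50
python3 - <<'E'
from h import *
for n in("side","top"):
    im,d=grab_frame(n); cv2.imwrite(f'pics/{n}5f.png',im[...,::-1]);np.save(f'{n}5.npy',d); c=im[150:300,280:440] if n=="side" else im[200:320,280:440]
    cv2.imwrite(f'pics/{n}5.png',cv2.resize(c,None,fx=4,fy=4,interpolation=cv2.INTER_CUBIC)[...,::-1])
    v,u=np.mgrid[0:480,0:640]; uv=np.c_[u.ravel(),v.ravel()]; P=p2w(n,uv,d.ravel()); P[d.ravel()<=0]=9
    R=np.hypot(P[:,0]-.4865,P[:,1]+.126); m=(R<.03)&(P[:,2]>.127)&(P[:,2]<.15)
    Q=ray(n,uv[m],.1345); print(n,'grip top z',np.median(P[m,2]).round(4),m.sum(),Q.mean(0).round(4))
    m=(np.hypot(P[:,0]-Q[:,0].mean(),P[:,1]-Q[:,1].mean())<.014)&(P[:,2]>.12)&(P[:,2]<.15); A=np.c_[P[m,:2]-P[m,:2].mean(0),np.ones(m.sum())]
    print('plane',np.linalg.lstsq(A,P[m,2],rcond=None)[0].round(4),m.sum())
s=state();print(s['clock'],s['ee_pos'],s['force'],s['width'])
E
```

```text
clock: 26.1
ee_pos: [0.4854, -0.1288, 0.1725]
tool_rot: [[0.674, 0.738, -0.001], [0.738, -0.674, 0.001], [-0.0, -0.001, -1.0]]
force: [1.0, 0.2, -0.5]
width: 0.086
clock: 26.93
ee_pos: [0.4856, -0.3016, 0.263]
tool_rot: [[0.675, 0.738, 0.001], [0.738, -0.675, -0.002], [-0.001, 0.002, -1.0]]
force: [-0.1, -0.5, 0.8]
width: 0.087
side grip top z 0.1344 189 [ 0.4857 -0.122   0.1345]
plane [ 0.0949 -0.2423  0.1326] 91
top grip top z 0.1344 227 [ 0.4857 -0.1277  0.1345]
plane [0.0264 0.036  0.1346] 108
27.0333 [ 0.48545799 -0.30199517  0.26255539] [-0.12882091  0.4881167  -0.77343421] 0.08701255163292664
```

View pics/side5.png

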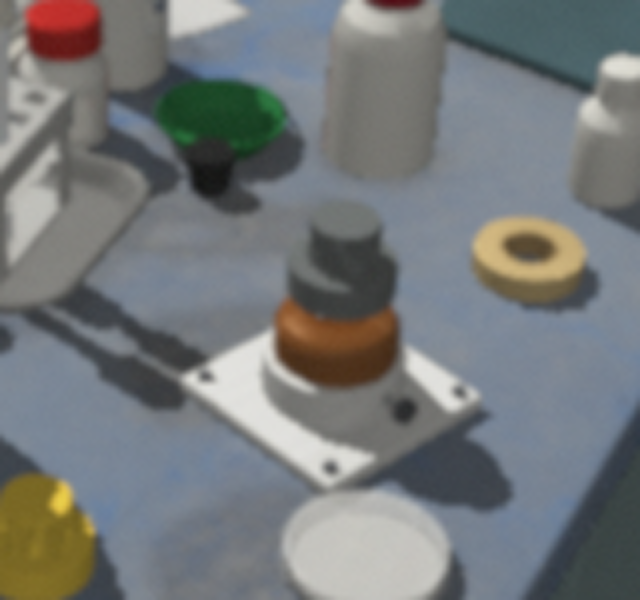

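View pics/top5.png

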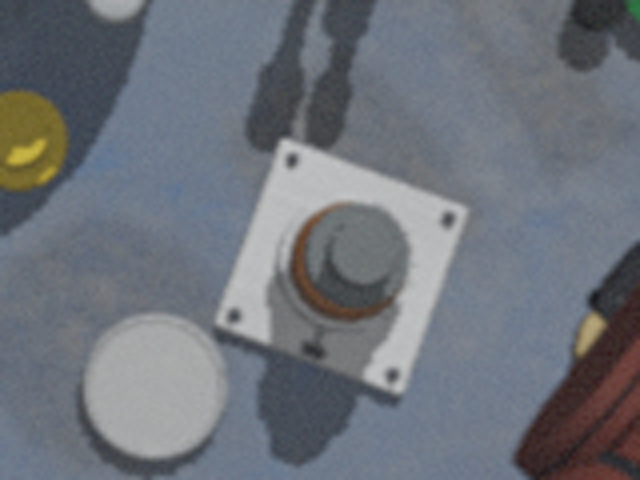

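Run:
```python
from h import *
v,u=np.mgrid[0:480,0:640]; uv=np.c_[u.ravel(),v.ravel()]
D={n:np.median(np.stack([grab_frame(n)[1] for _ in range(8)]),0) for n in("top","side")}
for n in D:
    d=D[n]; P=p2w(n,uv,d.ravel()); P[d.ravel()<=0]=9
    for nm,c,z in(("cap",(.4857,-.1277),.1345),("yel_a",(.565,.0815),.05),("yel_b",(.446,.202),.05),("petri",(.408,-.008),.016)):
        if n=="side": c=(c[0],c[1]+.0038)
        r=.015 if nm!="petri" else .035
        m=(np.hypot(P[:,0]-c[0],P[:,1]-c[1])<r)&(abs(P[:,2]-z)<.006); Q=P[m]
        for _ in range(3):
            A=np.c_[Q[:,:2]-c,np.ones(len(Q))]; s=np.linalg.lstsq(A,Q[:,2],rcond=None)[0]; res=Q[:,2]-A@s; Q=Q[abs(res)<2.0*res.std()+1e-9]
        print(n,nm,s.round(4),len(Q),'res',res.std().round(5))
    m=(np.hypot(P[:,0]-.4857,P[:,1]+(.1277 if n=="top" else .124))<.032)&(abs(P[:,2]-.1064)<.006)&(np.hypot(P[:,0]-.4857,P[:,1]+(.1277 if n=="top" else .124))>.022)
    print(n,'deck z',np.median(P[m,2]).round(4),m.sum())
```

```text
top cap [-0.0157  0.015   0.1346] 112 res 0.00078
top yel_a [-0.0307  0.0151  0.0497] 100 res 0.001
top yel_b [-0.0079 -0.0205  0.0498] 106 res 0.00105
top petri [ 0.0003 -0.0011  0.0163] 544 res 0.00105
top deck z 0.1063 267
side cap [0.012  0.0102 0.1349] 72 res 0.00057
side yel_a [-0.0018  0.0045  0.0507] 98 res 0.00052
side yel_b [-0.0068  0.0032  0.0507] 141 res 0.00051
side petri [-0.0011 -0.0024  0.0171] 501 res 0.00053
side deck z 0.1066 168
```

```bash
python3 -c "
from plant import *
hand_in(); print(state()['clock'])"
```

```text
the job is handed in; nothing more can be done
the job is handed in; nothing more can be done
```

The grey cap is locked on the jar, level and fully home. I handed the job in at about 28 s of the 67 s; `hand_in` reports no verdict.

**What I did:**
- I gripped the cap by its fluted grip, centred it over the neck using both cameras, and lowered it until its lugs rested on the neck's lugs.
- I turned it clockwise under about 7–8 N until it dropped into a gap after roughly 50°.
- I pushed it about 17 mm down with about 13–14 N, then turned it clockwise about 37° to a firm stop and stopped at 0.42 N m.
- I let it spring up, let go and moved the arm clear.

**Last checks:**
- **Locked:** before I let go, the cap resisted a gentle upward pull. Afterwards its top measured 134.5 mm and its deck 106.4 mm above the bench, so its origin is about 13.5 mm below the rim.
- **Level:** the depth fits gave about 0.02 rad of tilt, the same as the noise on the caps standing on the bench. Two first single-frame fits were worse: 0.045 rad from the top camera, and a side-camera one spoiled by edge pixels. The eight-frame average replaced both.
- **Centred:** the cap is within about 0.5 mm of where the disc had been, in the top camera. The two cameras disagree by about 4 mm in y for everything in the scene, so I relied on differences within one camera.
- **Surroundings:** the Petri dish measured where it was before, but I did not re-measure the other bystanders. The gripper never came near them and is well clear, touching nothing.

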